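# Fetch the interlock key from the tool chest and arm the bench grinder

## Task

Lift the tool chest's lid by its red bar past the balance point, until its struts hold it wide open by themselves. Then take the red tongue key out of the chest and slide its steel tongue gently and straight into the slot of the yellow interlock switch in front of the bench grinder, fully home, and let go of it. Leave the lid open and the other things where they are.

Things in the scene. Friction and masses are not known exactly. Their poses are not given: they have to be found in the camera images.
- lid (a joint): Lid of the tool chest, rad: 0 shut, 1.6 fully open at its stop (just past upright). Hinged along the chest's back (+x) top edge, opens upward. Weighs 0.9 kg, but two struts carry most of it: under 2 N at the bar lifts it. Below about 0.75 rad it sinks shut again; beyond about 0.9 the struts swing it on, damped, to 1.6 within about 1.5 s and hold it.
- lid_bar (a point): Middle of the lid's red round grip bar: 12 mm thick, 130 mm long along the chest's y, held at its ends by 10 mm brackets (110 mm free between them), 30 mm clear in front of the lid's front edge; moves with the lid (axes are the lid's). Lid shut, it is 116 mm above the table; its axis is 240 mm from the hinge line, horizontally, and 6 mm above it.
- lid_hinge (a point): Middle of the lid's hinge line, on the chest's back top edge, 110 mm above the table; the hinge line runs along y of this frame, which is the chest's (z up, -x from hinge towards the bar of the shut lid). Fixed.
- chest: Grey steel tool chest, fixed, 200 (x) x 310 (y) x 110 mm high without its 12 mm thick dark lid. Origin: centre of its underside, z up, front (drawer faces, grip bar) towards its -x. Under the lid is a compartment 188 x 298 mm, 45 mm deep, walls 6 mm; its floor is 65 mm above the table. The two drawers do not open.
- key: Tongue key, about 70 g, lying on the compartment floor: red grip block 36 (x) x 22 (y) x 40 mm (z); from the middle of its +x face a flat steel tongue 32 mm long, 16 wide (y), 4 thick (z), centred 20 mm above the block's underside. Origin: centre of the block's underside; x along the tongue to its tip, z up. The tongue points roughly to the chest's back.
- tongue_tip (a point): Centre of the tongue's tip on the key, 50 mm along the key's x from its origin and 20 mm up (axes are the key's).
- slot (a point): Centre of the mouth of the slot in the yellow switch head (50 mm wide, top 90 mm above the table), 70 mm above the table; x points level straight into the slot, z up. Slot 21 mm wide (y), 8 mm high (z), 38 mm deep, flared over the first 4 mm. Fully home, the key's block face meets the mouth, its tongue tip 32 mm past this point. No spring or latch.
- grinder: Green and grey bench grinder, fixed. Origin on the table, 60 mm in x behind the slot mouth; axes parallel to the slot's. Wheel housings (205 mm high) at its x 30 to 190 mm, 137 mm either side. Switch head at its x -60 to -18 mm; in front of the mouth a steel sill, 14 mm wide, 34 mm long, top 22 mm below the slot's centre, carries the key's block.
- tape: Yellow tape measure, 60 x 56 x 34 mm, in the chest's compartment; bystander. Origin under its centre.
- bitcase: Blue bit case 80 x 36 x 24 mm in the chest's compartment; bystander. Origin under its centre.
- jar: Glass jar, 56 mm diameter, 75 mm high, standing beside the switch; bystander. Origin under its centre.
- spray: Spray can, 60 mm diameter, 170 mm high, at the left; bystander. Origin under its centre.
- glue: White glue bottle, 60 mm diameter, 150 mm high, at the right; bystander. Origin under its centre.
- driver: Screwdriver lying on the table near the robot; bystander.
- wheel: Spare grinding wheel lying flat, 100 mm diameter, 20 mm thick; bystander. Origin under its centre.

How it is judged:
By the outcome, as a careful person would: the job done as asked, in the order asked, and still so for the second after the job is handed in, with the robot touching nothing.
It also fails if it takes over 67 s, if anything falls off the work surface, if the arm or the gripper's body presses on something with over 40 N, if the wrist force passes 120 N, or if a joint passes its speed limit or range.

## Robot

A 6-joint arm with a two-finger parallel gripper is mounted at the origin on the work surface. World frame = base frame: x ahead of the robot, y to its left, z up, the work surface at z = 0. Lengths are in m, angles in degrees, forces in N, time in s.
With the tool pointing down it reaches from about 0.25 to 0.725 m from the base axis. Payload 9.7 kg.
Tool frame: the origin (TCP) lies where the fingers leave the gripper's body, on its centre line; the fingertips stand 73 mm ahead of it and the grasp point (between the pads) lies 54 mm ahead of it; y points along the fingers, x is the direction in which the jaws open and shut, and the axes are right-handed (so a half turn about y gives the same grasp; the last joint's range is limited). The gripper opens to 85 mm and grips with 20 to 120 N. Pads are 22 mm wide; open, the fingers measure 114 mm over their backs; the gripper's body (76 mm by 85 mm) begins 54 mm behind the grasp point. The pads swing forward as they close: fully open they stand 13 mm farther back than shut.
Start: joints at [-73.74, 4.979, 10.078, 95.1, 0, 90], TCP at [0.154, -0.528, 0.304] pointing down, gripper open.
Joint ranges: [-179.16, 179.16], [-48.56, 103.87], [-65.8, 70.77], [-126.05, 130.52], [-82.76, 87.17], [-180, 180]. Speed limits (degrees/s): [127.2, 127.2, 147.25, 180, 180, 180].

## Interface

Orientations are given as [roll, pitch, yaw] about the fixed x, y, z axes, in that order (R = Rz(yaw) Ry(pitch) Rx(roll)).
In Python, from workcell import sensors, imaging, bot, models gives the robot as it stands.
- The arm moves only by the tool arm_command, never from a script. Its argument "rows" is one flat list of numbers, 7 for each row, row after row: the shift along the tool's x, y, z in cm, then the turn, a rotation vector about the tool's x, y, z in degrees, then the gripper's target within -1 to 1 (fully open at 1, half-way at 0, shut at -1). A call has 1 to 12 rows; each row is the pose to reach, as a shift and turn from the pose commanded when the call began, along the tool's axes at that moment; what a row does not reach only later rows make up. A row lasts 1/12 s, in which the tool goes at most 41.7 mm and 7.16 degrees, less where a joint would pass 70% of its speed; a pose out of reach is approached as far as the arm can. A call with a gripper value outside its range is refused whole. The fingers move at their own pace and stop on an object; "force" is the grip in N (left out, the last holds). Time passes only in rows, so rows that repeat a pose let the fingers close. It gives the time, the measured TCP pose, the force and the opening at its end, in the units of the state.
- sensors.get_obs(): the state, without advancing time (a new reading comes with each control period).
- imaging.camera(name): name is "side" or "top"; returns a dict with "pixels" (420x560x3 uint8, blue, green, red), "z_map" (420x560 float32, m along the optical axis (not along the pixel's ray), 0 where there is no reading), "camera_matrix" (3x3 intrinsics, pixels), "world_from_camera" (4x4, takes a point from camera to world coordinates). Camera axes: x right, y up, looking along -z (the intrinsics and any distortion apply to the point x, -y, -z); pixel columns grow to the right and rows downward; lengths in m; the calibration is good to about 2 mm. A picture is of the moment at which its call begins.
- bot.job_done(): hands the job in, once; it reports no verdict.
Trained networks look in the newest picture that a camera, given by its name, has taken for a name from the list of things; names that differ only in an ending like _2 or _b are one class to them, and where a whole thing is asked for, a point or a joint stands for the part that bears it (a point fixed in the world has none). Each returns a list of dicts, best first, with "conf" (0 to 1); they miss things now and then, are a little off and sometimes report something else, mostly with a low value. They report only what shows in the picture. A call takes as long as a camera call.
- models.search_frame(thing, camera): "extent" ([centre column, centre row, width, height] in pixels, round what is visible of it).
- models.spot_point(thing, camera): "location" ([column, row] in pixels: a listed point, or the origin of a listed thing).
The state is a dict: "time": time; "q": joint angles; "qd": joint speeds; "joint_efforts": joint torques, N m; "ee_pos": TCP position; "tcp_rot": TCP orientation; "wrist_force": force on the tool from outside, world axes, zero at the start; "torque": the same for the moment, N m; "opening": finger opening in m.
Only numpy, scipy, OpenCV 4.12 (cv2) and the standard library are available. Lean on these libraries where they do the work, as an engineer would, in place of code of your own. Each camera call takes 0.05 s, during which the arm holds its last target.

## Working session

There is one attempt and no reset: what is moved stays moved. The work goes in short steps, Python scripts to look and compute and a tool call to move; the robot and the scene stay as the last step left them, time stands still between calls to the robot, and variables do not carry over. Pictures are saved under pics/ and viewed, and the job is handed in when it is done.

Besides the shell and the picture viewer there is one more tool, called after "Emit:" as a command line: name --argument value ..., lists and objects as JSON in quotes. arm_command: Moves the arm, as the interface text tells. Its arguments: {"type":"object","properties":{"rows":{"type":"array","items":{"type":"number"}},"force":{"type":"number"}},"required":["rows"]}

```bash
mkdir -p pics; ls
cat > h.py <<'E'
import numpy as np, cv2
from workcell import sensors, imaging, bot, models
from scipy.spatial.transform import Rotation as R
def cam(n,save=None):
    c=imaging.camera(n)
    if save: cv2.imwrite('pics/'+save+'.png',c['pixels'])
    return c
def w(c,u,v,z=None):
    K=c['camera_matrix'];T=c['world_from_camera']
    d=c['z_map'][int(round(v)),int(round(u))] if z is None else z
    p=np.array([(u-K[0,2])/K[0,0]*d,-(v-K[1,2])/K[1,1]*d,-d,1])
    return (T@p)[:3]
def ray_z(c,u,v,zw):
    a=c['world_from_camera'][:3,3]; b=w(c,u,v,1.0); t=(zw-a[2])/(b[2]-a[2]); return a+t*(b-a)
def cloud(c):
    K=c['camera_matrix'];T=c['world_from_camera'];d=c['z_map']
    v,u=np.mgrid[:d.shape[0],:d.shape[1]]
    P=np.stack([(u-K[0,2])/K[0,0]*d,-(v-K[1,2])/K[1,1]*d,-d],-1)
    return P@T[:3,:3].T+T[:3,3]
E
python3 - <<'E'
from h import *
print(sensors.get_obs())
for n in('side','top'):
    c=cam(n,n+'0')
    print(n,c['camera_matrix'],c['world_from_camera'],[k for k in c])
    for t in ['lid_bar','lid_hinge','slot','chest','grinder','jar','spray','glue','driver','wheel']:
        try:
            for r in models.spot_point(t,n)[:1]:
                u,v=r['location']; print(t,r['conf'],u,v,w(c,u,v).round(4))
        except Exception as e: print(t,e)
E
```

```text
pics
{'time': 0.0, 'q': array([-7.37393102e+01,  5.01125893e+00,  1.00329489e+01,  9.51018003e+01,
        4.86763190e-04,  9.00016623e+01]), 'qd': array([-0.02993168, -0.04691789, -0.01679796, -0.04777731, -0.03215916,
       -0.01948945]), 'joint_efforts': array([-6.57541641e-04, -5.20393932e+01,  4.64794886e+01,  1.63213816e-02,
       -1.79579052e-05,  3.19165827e-05]), 'ee_pos': array([ 0.15396318, -0.52785069,  0.30316802]), 'tcp_rot': array([-8.99995156e+01,  8.01104178e-02, -7.37409725e+01]), 'wrist_force': array([-0.3723362 ,  0.41728694, -1.28380422]), 'torque': array([-0.03159767,  0.01610568,  0.0090984 ]), 'opening': 0.08537069302028275}
side [[438.1104747    0.         286.80450736]
 [  0.         438.1104747  208.25732209]
 [  0.           0.           1.        ]] [[-0.82963385  0.43595703 -0.34878236 -0.00846676]
 [-0.55829657 -0.64383597  0.52324009  0.76240763]
 [ 0.00355157  0.62882169  0.77754143  1.18420435]
 [ 0.          0.          0.          1.        ]] ['pixels', 'z_map', 'camera_matrix', 'world_from_camera']
lid_bar 0.77 341.8 164.7 [ 0.4217 -0.2195  0.1
[... 564 characters left out ...]
 ]] [[-0.02418306  0.99158361 -0.12718929  0.30606934]
 [-0.99967079 -0.02507658 -0.00542835 -0.0037017 ]
 [-0.00857213  0.12701614  0.99186361  1.66847238]
 [ 0.          0.          0.          1.        ]] ['pixels', 'z_map', 'camera_matrix', 'world_from_camera']
lid_bar 0.84 355.4 232.8 [ 0.4179 -0.2115  0.1196]
lid_hinge 0.97 352.5 155.7 [ 0.6613 -0.2126  0.1195]
slot 0.91 202.7 214.2 [0.4956 0.2722 0.0516]
chest 0.94 350.7 192.2 [ 0.5445 -0.2017  0.1235]
grinder 0.58 208.9 196.4 [0.5589 0.2573 0.0169]
jar 0.65 250.1 216.5 [0.4825 0.1171 0.0678]
spray 0.59 124.8 204.8 [0.5258 0.51   0.1017]
glue 0.64 450.9 206.0 [ 0.4987 -0.5241  0.08  ]
driver 0.57 286.8 250.0 [ 0.3752  0.0021 -0.0014]
```

View images.

View pics/top0.png

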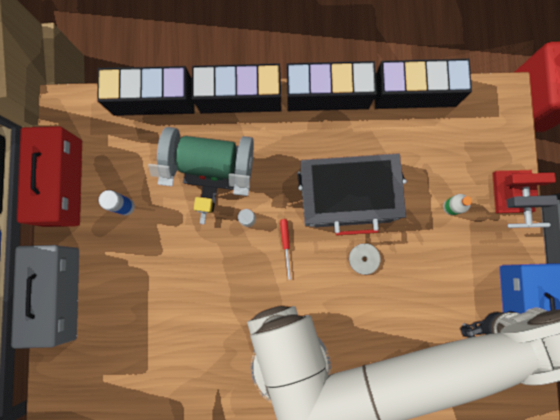

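View pics/side0.png

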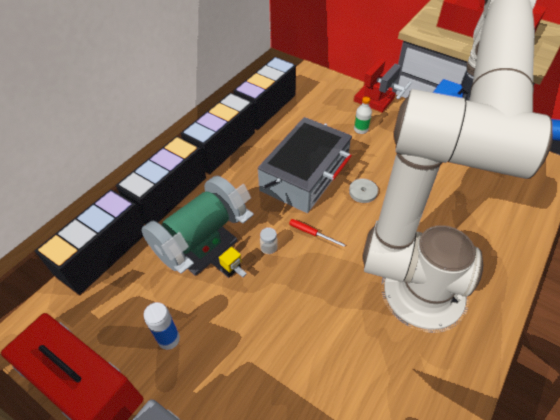

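Top picture: chest about (352,190), red bar (357,231), switch (203,204), jar (247,217). Now measuring accurately.

Run:
```python
from h import *
c=cam('top'); P=cloud(c); px=c['pixels']
cv2.imwrite('pics/topc.png',np.hstack([cv2.resize(px[120:260,280:420],(392*1,392),interpolation=cv2.INTER_CUBIC),cv2.resize(px[130:270,140:280],(392,392),interpolation=cv2.INTER_CUBIC)]))
hsv=cv2.cvtColor(px,cv2.COLOR_BGR2HSV)
red=((hsv[...,0]<8)|(hsv[...,0]>172))&(hsv[...,1]>150)&(hsv[...,2]>60)
def fit(m,name):
    Q=P[m]; 
    if len(Q)<5: print(name,len(Q));return
    r=cv2.minAreaRect(Q[:,:2].astype(np.float32)*1000); print(name,len(Q),r,'z',np.percentile(Q[:,2],[5,50,95]).round(4), 'c',np.median(Q,0).round(4))
m=np.zeros(red.shape,bool); m[218:245,325:390]=1
fit(red&m&(P[...,2]>0.1),'bar')
m[:]=0; m[140:240,290:415]=1
fit(m&(P[...,2]>.115)&(P[...,2]<.14)&~red,'lid')
m[:]=0; m[180:225,185:225]=1
yel=(hsv[...,0]>20)&(hsv[...,0]<35)&(hsv[...,1]>150)&(hsv[...,2]>100)
fit(m&yel&(P[...,2]>.08),'yellow')
m[:]=0;m[200:235,230:262]=1
fit(m&(P[...,2]>.05),'jar')
m[:]=0;m[120:205,150:262]=1
fit(m&(P[...,2]>.15),'grinder')
c=cam('side'); P=cloud(c); px=c['pixels']
hsv=cv2.cvtColor(px,cv2.COLOR_BGR2HSV)
cv2.imwrite('pics/sidec.png',np.hstack([cv2.resize(px[100:230,240:370],(392*1,392),interpolation=cv2.INTER_CUBIC),cv2.resize(px[170:300,150:280],(392,392),interpolation=cv2.INTER_CUBIC)]))
red=((hsv[...,0]<8)|(hsv[...,0]>172))&(hsv[...,1]>150)&(hsv[...,2]>60)
m=np.zeros(red.shape,bool); m[145:185,315:360]=1
fit(red&m&(P[...,2]>0.1),'bar')
m[:]=0; m[110:215,250:360]=1
fit(m&(P[...,2]>.115)&(P[...,2]<.14)&~red,'lid')
m[:]=0; m[240:285,210:250]=1
yel=(hsv[...,0]>20)&(hsv[...,0]<35)&(hsv[...,1]>150)&(hsv[...,2]>100)
fit(m&yel&(P[...,2]>.083),'yellow')
```

```text
bar 143 ((421.146728515625, -214.96725463867188), (11.977749824523926, 127.60395812988281), 2.695542335510254) z [0.1151 0.1207 0.1256] c [ 0.4206 -0.2166  0.1207]
lid 6433 ((538.475341796875, -210.3758544921875), (245.76417541503906, 329.85931396484375), 2.570265769958496) z [0.1173 0.1229 0.1288] c [ 0.556  -0.2071  0.1229]
yellow 30 ((523.8645629882812, 266.98944091796875), (47.50053405761719, 38.80425262451172), 80.4801025390625) z [0.0847 0.0892 0.0952] c [0.5087 0.2541 0.0892]
jar 208 ((399.0362548828125, 80.39569091796875), (245.59446716308594, 50.440277099609375), 30.526296615600586) z [0.0634 0.0738 0.0808] c [0.4813 0.1299 0.0738]
grinder 3470 ((582.6553344726562, 146.05899047851562), (567.3578491210938, 271.6935729980469), 54.02244186401367) z [0.1573 0.1825 0.2157] c [0.6554 0.2456 0.1825]
bar 89 ((418.563232421875, -213.56126403808594), (11.472548484802246, 119.5625228881836), 1.0347148180007935) z [0.1134 0.1198 0.1237] c [ 0.4181 -0.2096  0.1198]
lid 3787 ((556.72265625, -182.14736938476562), (364.14422607421875, 511.429931640625), 36.97688674926758) z [0.1174 0.122  0.1262] c [ 0.5505 -0.1878  0.122 ]
yellow 221 ((257.9178161621094, 495.33355712890625), (61.733402252197266, 751.8950805664062), 49.61962127685547) z [0.0846 0.0893 0.0935] c [0.5215 0.2731 0.0893]
```

View pics/topc.png

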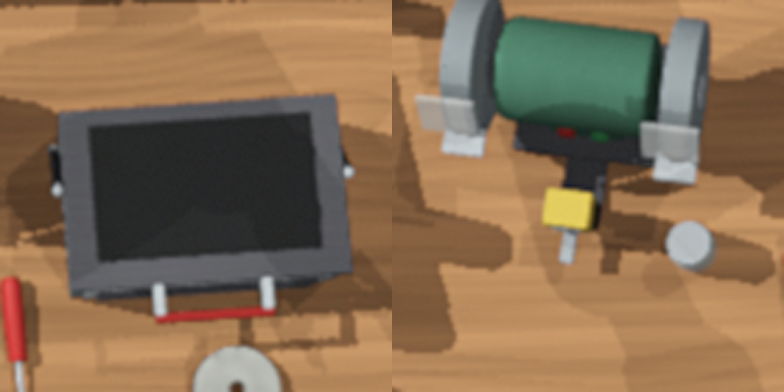

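View pics/sidec.png

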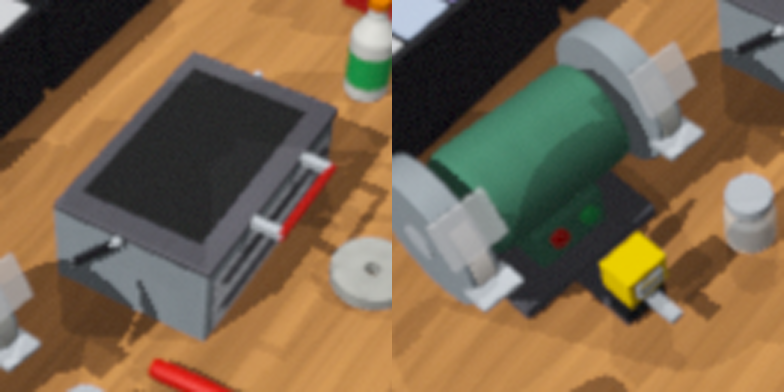

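Run:
```python
from h import *
for n,box in(('top',(218,245,325,390)),('side',(145,185,315,360))):
    c=cam(n); P=cloud(c); px=c['pixels'];hsv=cv2.cvtColor(px,cv2.COLOR_BGR2HSV)
    red=((hsv[...,0]<8)|(hsv[...,0]>172))&(hsv[...,1]>120)&(hsv[...,2]>50)
    m=np.zeros(red.shape,bool); a,b,d,e=box; m[a:b,d:e]=1; m&=red
    vv,uu=np.nonzero(m)
    Q=np.array([ray_z(c,u,v,.119) for u,v in zip(uu,vv)])[:,:2]
    mu=Q.mean(0);U,S,V=np.linalg.svd(Q-mu); d=V[0]*np.sign(V[0][1]); t=(Q-mu)@d
    print(n,len(Q),'bar mid',(mu+d*(t.max()+t.min())/2).round(4),'len',t.ptp() if hasattr(t,'ptp') else np.ptp(t),'yaw',np.degrees(np.arctan2(-d[0],d[1])))
    # lid gray boundary : project to z=.122
    x0=(290,415,140,240) if n=='top' else (245,360,105,215)
    m=np.zeros(red.shape,np.uint8); m[x0[2]:x0[3],x0[0]:x0[1]]=1
    m&=((P[...,2]>.113)&(P[...,2]<.134)&(hsv[...,1]<90)).astype(np.uint8)
    m=cv2.morphologyEx(m,cv2.MORPH_OPEN,np.ones((9,9),np.uint8))
    cn=max(cv2.findContours(m,cv2.RETR_EXTERNAL,cv2.CHAIN_APPROX_NONE)[0],key=cv2.contourArea)[:,0]
    Q=np.array([ray_z(c,u,v,.122)[:2] for u,v in cn])
    print('lid rect',cv2.minAreaRect(Q.astype(np.float32)*1000))
    # grinder/switch yellow top
    yel=(hsv[...,0]>18)&(hsv[...,0]<36)&(hsv[...,1]>150)&(hsv[...,2]>70)
    y0=(185,225,190,222) if n=='top' else (210,250,240,285)
    m=np.zeros(red.shape,bool); m[y0[2]:y0[3],y0[0]:y0[1]]=1
    if n=='top': m&=yel
    else: m&=yel&(P[...,2]>.084)
    vv,uu=np.nonzero(m);Q=np.array([ray_z(c,u,v,.09)[:2] for u,v in zip(uu,vv)])
    print('yel',len(Q),cv2.minAreaRect(Q.astype(np.float32)*1000))
    for k in range(1):
        r=models.spot_point('slot',n)[0];print('slot',r['conf'],ray_z(c,*r['location'],.07))
        r=models.spot_point('grinder',n)[0];print('grinder',r['conf'],ray_z(c,*r['location'],0))
```

```text
top 153 bar mid [ 0.4207 -0.2152] len 0.13326059300898482 yaw 1.888987595595711
lid rect ((557.8839721679688, -207.5453338623047), (202.69065856933594, 313.4190979003906), 2.191709518432617)
yel 59 ((522.9329223632812, 263.71112060546875), (53.52493667602539, 43.85440444946289), 80.40611267089844)
slot 0.98 [0.50015974 0.26522201 0.07      ]
grinder 0.61 [0.56535091 0.26498561 0.        ]
side 107 bar mid [ 0.4184 -0.2111] len 0.135982235281795 yaw 2.6075185292240244
lid rect ((551.7041625976562, -201.61398315429688), (209.41256713867188, 319.642333984375), 2.3562612533569336)
yel 214 ((522.241943359375, 276.2765197753906), (59.95417022705078, 42.449649810791016), 81.4369888305664)
slot 0.61 [0.5122411  0.27460407 0.07      ]
grinder 0.77 [0.5533591  0.27353827 0.        ]
```

```bash
cat >> h.py <<'E'
def plan(g,rpy,off=0.054,base=None):
    """g: desired world grasp-point pos"""
    o=sensors.get_obs(); 
    p0,r0=(o['ee_pos'],o['tcp_rot']) if base is None else base
    R0=R.from_euler('xyz',r0,degrees=True); R1=R.from_euler('xyz',rpy,degrees=True)
    tcp=np.array(g)-R1.apply([0,off,0])
    s=R0.inv().apply(tcp-p0)*100; t=(R0.inv()*R1).as_rotvec(degrees=True)
    print('shift',s.round(2),'turn',t.round(2),'n>=',max(np.linalg.norm(s)/4.17,np.linalg.norm(t)/7.16).round(1)); return s,t
def st():
    o=sensors.get_obs(); print('t',round(o['time'],2),'tcp',o['ee_pos'].round(4),'rpy',o['tcp_rot'].round(2),'F',o['wrist_force'].round(2),'op',round(o['opening'],4),'q',o['q'].round(1)); return o
E
python3 - <<'E'
from h import *
a=R.from_euler('xyz',[-90,-20,2.2],degrees=True).apply([0,1,0]); print(a)
bar=np.array([.420,-.213,.117])
plan(bar-a*.085,[-90,-20,2.2])
E
```

```text
[ 0.34176805  0.0131294  -0.93969262]
shift [-23.95   5.63  29.74] turn [ 13.25 -75.12 -16.97] n>= 10.9
```

Emit:
arm_command --rows '[-23.95,5.63,29.74,13.25,-75.12,-16.97,-0.4,-23.95,5.63,29.74,13.25,-75.12,-16.97,-0.4,-23.95,5.63,29.74,13.25,-75.12,-16.97,-0.4,-23.95,5.63,29.74,13.25,-75.12,-16.97,-0.4,-23.95,5.63,29.74,13.25,-75.12,-16.97,-0.4,-23.95,5.63,29.74,13.25,-75.12,-16.97,-0.4,-23.95,5.63,29.74,13.25,-75.12,-16.97,-0.4,-23.95,5.63,29.74,13.25,-75.12,-16.97,-0.4,-23.95,5.63,29.74,13.25,-75.12,-16.97,-0.4,-23.95,5.63,29.74,13.25,-75.12,-16.97,-0.4,-23.95,5.63,29.74,13.25,-75.12,-16.97,-0.4,-23.95,5.63,29.74,13.25,-75.12,-16.97,-0.4]' --force 25

```text
time: 2.5
ee_pos: [0.3726, -0.2138, 0.2475]
tcp_rot: [-90.1, -20.1, 2.6]
wrist_force: [-1.1, 0.1, -0.1]
opening: 0.0255
```

Emit:
arm_command --rows '[0,0,0,0,0,0,-0.45,0,0,0,0,0,0,-0.45]'

```text
time: 2.67
ee_pos: [0.3722, -0.2153, 0.2478]
tcp_rot: [-90.0, -20.0, 1.9]
wrist_force: [-0.7, 0.0, -0.6]
opening: 0.0239
```

Run:
```python
from h import *
st()
c=cam('side','s1'); cv2.imwrite('pics/s1c.png',cv2.resize(c['pixels'][90:230,240:420],(720,560),interpolation=cv2.INTER_CUBIC))
c=cam('top','t1')
a=R.from_euler('xyz',[-90,-20,2.2],degrees=True).apply([0,1,0]);bar=np.array([.420,-.213,.117])
plan(bar-a*.085,[-90,-20,2.2])
plan(bar-a*.004,[-90,-20,2.2])
```

```text
t 2.67 tcp [ 0.3722 -0.2153  0.2478] rpy [-89.96 -19.96   1.92] F [-0.71  0.05 -0.61] op 0.0239 q [-36.  -26.4 -24.9  75.6  12.1  53.8]
shift [0.02 0.02 0.05] turn [ 0.04 -0.2  -0.03] n>= 0.0
shift [0.02 8.12 0.06] turn [ 0.04 -0.2  -0.03] n>= 1.9
```

View pics/s1c.png

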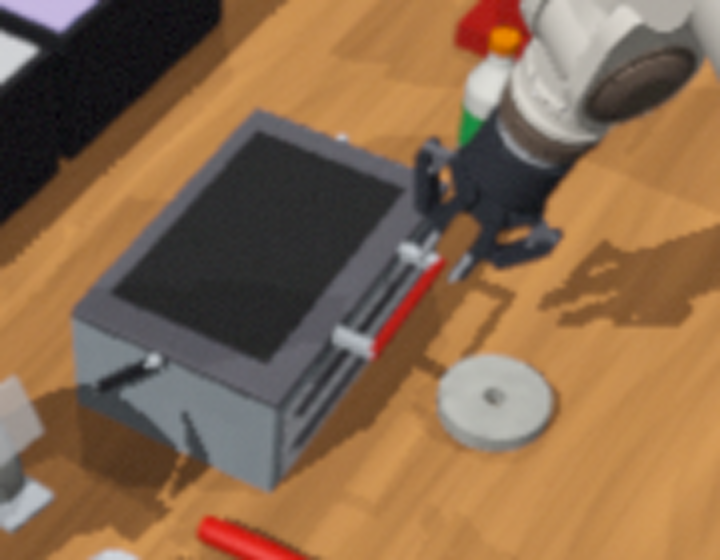

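The half-open fingers sit above the bar (bar about (410,300) in the crop), lined up with it. Descending.

Emit:
arm_command --rows '[0,1.5,0.05,0,0,0,-0.45,0,3,0.05,0,0,0,-0.45,0,4.5,0.05,0,0,0,-0.45,0,6,0.05,0,0,0,-0.45,0,7.1,0.05,0,0,0,-0.45,0,8.1,0.05,0,0,0,-0.45,0,8.1,0.05,0,0,0,-0.45]'

```text
time: 3.35
ee_pos: [0.3999, -0.2131, 0.1695]
tcp_rot: [-89.9, -19.9, 2.1]
wrist_force: [-0.6, 0.4, -0.6]
opening: 0.0233
```

Run:
```python
from h import *
st()
c=cam('side','s2'); cv2.imwrite('pics/s2c.png',cv2.resize(c['pixels'][120:200,300:400],(800,600),interpolation=cv2.INTER_CUBIC))
```

```text
t 3.35 tcp [ 0.3999 -0.2131  0.1695] rpy [-89.89 -19.86   2.11] F [-0.64  0.41 -0.64] op 0.0233 q [-33.4 -23.4 -31.5  65.5  11.5  56.1]
```

View pics/s2c.png

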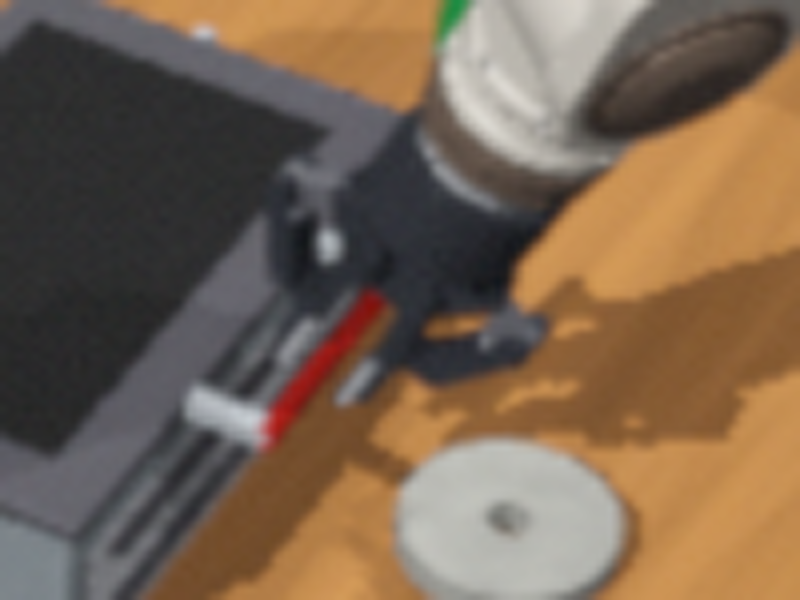

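The fingers straddle the bar: red bar between (380,300) and (260,435), outer tip at (350,390), inner tip behind the bar. Closing.

Emit:
arm_command --rows '[0,0,0,0,0,0,-0.7,0,0,0,0,0,0,-0.8,0,0,0,0,0,0,-0.9,0,0,0,0,0,0,-1,0,0,0,0,0,0,-1]' --force 25

```text
time: 3.82
ee_pos: [0.3996, -0.2134, 0.1718]
tcp_rot: [-90.0, -19.9, 2.2]
wrist_force: [-5.2, -0.5, -0.4]
opening: 0.0106
```

Run:
```python
from h import *
o=st()
R0=R.from_euler('xyz',o['tcp_rot'],degrees=True)
g=o['ee_pos']+R0.apply([0,.056,0]); print('grip',g)
# arc: bar about hinge; initial angle atan(6/240); radius .24
ex=np.array([np.cos(np.radians(2.2)),np.sin(np.radians(2.2)),0])
r=.240075;f0=.025
for phi in [.1,.2,.3,.4,.5,.6,.7,.8,.9,1.0,1.1,1.2]:
    d=ex*(r*np.cos(f0)-r*np.cos(f0+phi))+np.array([0,0,r*(np.sin(f0+phi)-np.sin(f0))])
    print(phi,(R0.inv().apply(d)*100).round(2))
```

```text
t 3.82 tcp [ 0.3996 -0.2134  0.1718] rpy [-90.02 -19.94   2.16] F [-5.23 -0.48 -0.44] op 0.0106 q [-33.4 -23.5 -31.4  65.7  11.4  56.1]
grip [ 0.41864954 -0.21268027  0.11918375]
0.1 [ 0.99 -2.19 -0.  ]
0.2 [ 2.18 -4.27 -0.  ]
0.3 [ 3.58 -6.22 -0.  ]
0.4 [ 5.17 -8.02 -0.  ]
0.5 [ 6.93 -9.65 -0.  ]
0.6 [  8.85 -11.09   0.  ]
0.7 [ 10.89 -12.34   0.  ]
0.8 [ 13.06 -13.38   0.  ]
0.9 [ 15.31 -14.2    0.  ]
1.0 [ 17.64 -14.79   0.  ]
1.1 [ 2.001e+01 -1.514e+01  1.000e-02]
1.2 [ 2.241e+01 -1.526e+01  1.000e-02]
```

Emit:
arm_command --rows '[0.47,-1.1,0,0,0,0,-1,0.99,-2.19,0,0,0,0,-1,1.56,-3.24,0,0,0,0,-1,2.18,-4.27,0,0,0,0,-1,2.86,-5.26,0,0,0,0,-1,3.58,-6.22,0,0,0,0,-1]'

```text
time: 4.32
ee_pos: [0.4116, -0.2129, 0.244]
tcp_rot: [-90.0, -19.9, 2.1]
wrist_force: [-9.4, -0.9, 0.8]
opening: 0.0109
```

Run:
```python
from h import *
o=st()
c=cam('side','s3'); cv2.imwrite('pics/s3c.png',cv2.resize(c['pixels'][80:230,230:430],(800,600),interpolation=cv2.INTER_CUBIC))
```

```text
t 4.32 tcp [ 0.4116 -0.2129  0.244 ] rpy [-90.04 -19.9    2.14] F [-9.43 -0.87  0.75] op 0.0109 q [-32.4 -22.1 -22.5  73.   11.1  57.1]
```

View pics/s3c.png

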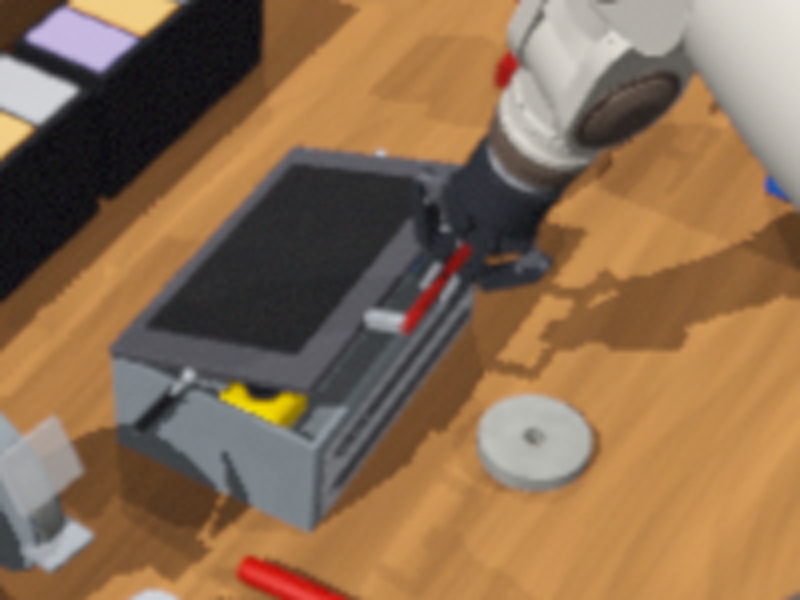

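The lid is rising, with the bar in the grip at (440,285). Continuing along the arc.

Emit:
arm_command --rows '[0.7,-0.92,0,0,0,0,-1,1.45,-1.8,0,0,0,0,-1,2.3,-2.63,0,0,0,0,-1,3.2,-3.43,0,0,0,0,-1,4.15,-4.17,0,0,0,0,-1,5.1,-4.87,0,0,0,0,-1,6.1,-5.52,0,0,0,0,-1,7.15,-6.12,0,0,0,0,-1,8.2,-6.66,0,0,0,0,-1,9.3,-7.16,0,0,0,0,-1,10.4,-7.6,0,0,0,0,-1,11.55,-7.98,0,0,0,0,-1]'

```text
time: 5.37
ee_pos: [0.4938, -0.2095, 0.3593]
tcp_rot: [-90.0, -20.1, 2.2]
wrist_force: [-4.8, -0.3, 4.8]
opening: 0.0107
```

Emit:
arm_command --rows '[1.15,-0.3,0,0,0,0,-1,2.3,-0.59,0,0,0,0,-1,3.5,-0.78,0,0,0,0,-1,4.7,-0.94,0,0,0,0,-1,5.8,-1.02,0,0,0,0,-1,5.8,-1.02,0,0,0,0,-1]'

```text
time: 5.87
ee_pos: [0.5461, -0.2074, 0.3892]
tcp_rot: [-90.0, -20.2, 2.3]
wrist_force: [-1.8, 1.3, 6.8]
opening: 0.0106
```

Run:
```python
from h import *
o=st()
c=cam('side','s4'); cv2.imwrite('pics/s4c.png',cv2.resize(c['pixels'][50:230,200:440],(800,600),interpolation=cv2.INTER_CUBIC))
```

```text
t 5.87 tcp [ 0.5461 -0.2074  0.3892] rpy [-90.05 -20.25   2.27] F [-1.76  1.26  6.76] op 0.0106 q [-24.   -3.7   8.6  84.    8.8  65.2]
```

View pics/s4c.png

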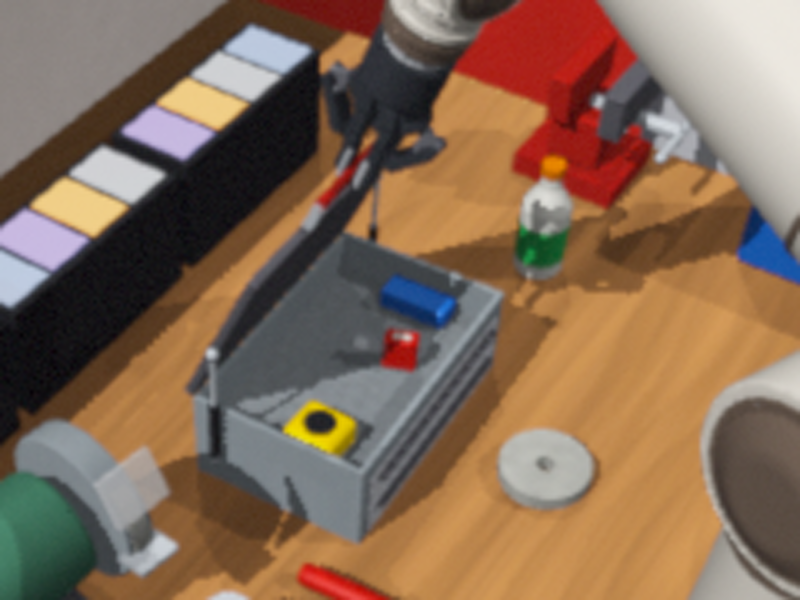

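The lid is at about 1.15 rad; key (400,348), tape (320,428) and bit case (418,300) are visible. Releasing and backing off along the fingers.

Emit:
arm_command --rows '[0,0,0,0,0,0,-0.4,0,0,0,0,0,0,-0.4,0,-1,0,0,0,0,-0.4,0,-2.5,0,0,0,0,-0.4,0,-4.5,0,0,0,0,-0.4,0,-6.5,0,0,0,0,-0.4,-2,-8,0,0,0,0,-0.2,-5,-8,0,0,0,0,0,-8,-8,0,0,0,0,0,-11,-7,0,0,0,0,0,-14,-6,0,0,0,0,0]'

```text
time: 6.83
ee_pos: [0.3911, -0.2133, 0.3952]
tcp_rot: [-90.1, -20.1, 2.2]
wrist_force: [0.5, -0.2, 0.2]
opening: 0.0425
```

Run:
```python
from h import *
o=st()
c=cam('side','s5'); cv2.imwrite('pics/s5c.png',cv2.resize(c['pixels'][50:230,200:440],(800,600),interpolation=cv2.INTER_CUBIC))
c=cam('top','t5'); cv2.imwrite('pics/t5c.png',cv2.resize(c['pixels'][110:260,280:480],(800,600),interpolation=cv2.INTER_CUBIC))
```

```text
t 6.83 tcp [ 0.3911 -0.2133  0.3952] rpy [-90.06 -20.09   2.22] F [ 0.52 -0.18  0.19] op 0.0425 q [-34.2 -20.2  -4.   89.7  11.7  55.3]
```

View pics/s5c.png

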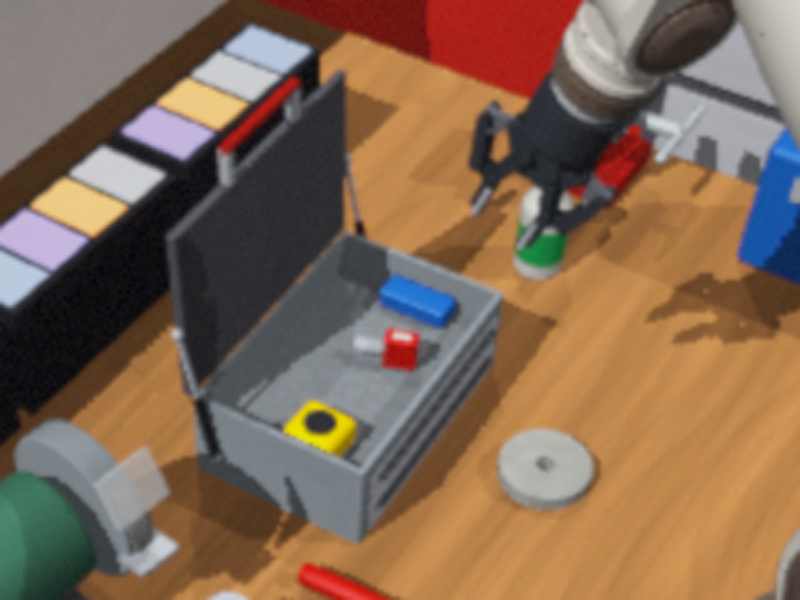

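View pics/t5c.png

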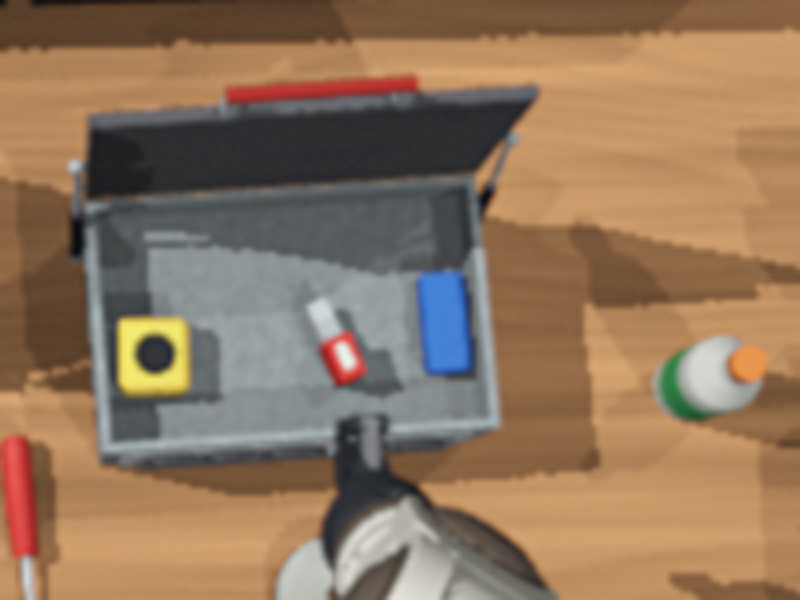

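Lid fully open, held by the struts. Key block at crop (343,358), tongue tip (320,303), bit case (445,322) clear of it. Measuring the key.

Run:
```python
from h import *
tips=[]
for n,b in(('top',(180,212,350,380)),('side',(140,165,308,330))):
    c=cam(n);P=cloud(c);px=c['pixels'];hsv=cv2.cvtColor(px,cv2.COLOR_BGR2HSV)
    for t,z in(('key',.065),('tongue_tip',.085)):
        for r in models.spot_point(t,n)[:2]: print(n,t,r['conf'],np.round(r['location'],1),ray_z(c,*r['location'],z).round(4))
    m=np.zeros(px.shape[:2],bool);m[b[0]:b[1],b[2]:b[3]]=1
    red=((hsv[...,0]<8)|(hsv[...,0]>172))&(hsv[...,1]>110)&(hsv[...,2]>50)&m
    top=m&(P[...,2]>.098)&(P[...,2]<.115)
    for nm,mm in(('redall',red),('top',top)):
        if mm.sum()<4: continue
        vv,uu=np.nonzero(mm);Q=np.array([ray_z(c,u,v,.105)[:2] for u,v in zip(uu,vv)]).astype(np.float32)*1000
        print(n,nm,mm.sum(),cv2.minAreaRect(Q),Q.mean(0).round(1))
    if n=='top':
        vv,uu=np.nonzero(m);cv2.imwrite('pics/key.png',cv2.resize(px[175:215,340:390],(750,600),interpolation=cv2.INTER_CUBIC))
    else: cv2.imwrite('pics/keys.png',cv2.resize(px[130:170,295:345],(750,600),interpolation=cv2.INTER_CUBIC))
```

```text
top key 0.54 [366.1 201.4] [ 0.5223 -0.2575  0.065 ]
top tongue_tip 0.58 [359.9 186.5] [ 0.5681 -0.2367  0.085 ]
top tongue_tip 0.3 [207.  195.5] [0.5515 0.2526 0.085 ]
top redall 69 ((523.376953125, -250.1745147705078), (35.448612213134766, 28.391643524169922), 24.017478942871094) [ 522.5 -248.5]
top top 82 ((525.8428955078125, -249.0723876953125), (35.46116256713867, 22.715656280517578), 24.005388259887695) [ 525.7 -249.2]
side key 0.55 [319.7 160.8] [ 0.5182 -0.2396  0.065 ]
side tongue_tip 0.55 [306.9 148.3] [ 0.5805 -0.2504  0.085 ]
side redall 98 ((514.7340087890625, -230.89523315429688), (35.39230728149414, 55.11842727661133), 30.799455642700195) [ 513.8 -228.1]
side top 57 ((505.2378845214844, -225.56996154785156), (38.11107635498047, 80.2337417602539), 42.96492004394531) [ 519.9 -242.2]
```

View pics/key.png

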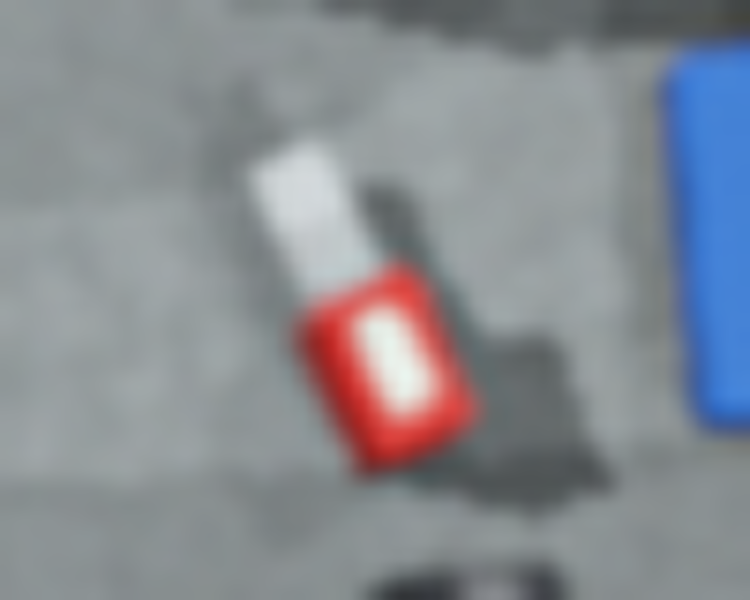

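View pics/keys.png

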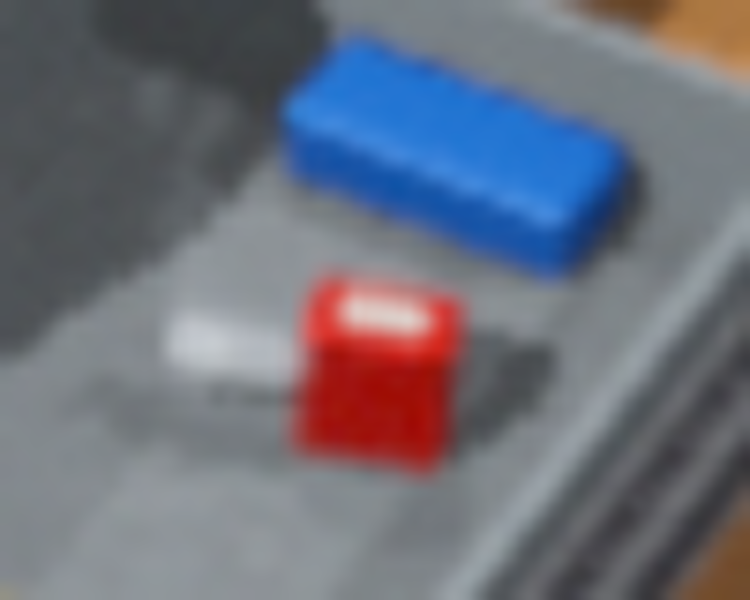

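Run:
```python
from h import *
st()
plan([.524,-.248,.175],[-90,0,114])
```

```text
t 7.23 tcp [ 0.3934 -0.2136  0.3957] rpy [-90.04 -20.06   2.25] F [ 1.31 -0.2   0.36] op 0.0427 q [-34.  -19.8  -3.8  89.7  11.7  55.4]
shift [ 6.41 20.09 -3.93] turn [  19.56 -110.45   13.2 ] n>= 15.8
```

Emit:
arm_command --rows '[1,1,0,1.2,-6.9,0.8,0,2,3,-1,2.4,-13.8,1.6,0,3,5,-2,3.7,-20.7,2.5,0,4,7,-3,4.9,-27.6,3.3,0,5,9,-3.5,6.1,-34.5,4.1,0,6,11,-3.9,7.3,-41.4,4.9,0,6.4,12,-3.9,8.5,-48.3,5.8,0,6.4,12,-3.9,9.8,-55.2,6.6,0,6.4,12,-3.9,11,-62.1,7.4,0,6.4,12,-3.9,12.2,-69,8.2,0,6.4,12,-3.9,13.4,-75.9,9.1,0,6.4,12,-3.9,14.7,-82.8,9.9,0]'

```text
time: 8.23
ee_pos: [0.4963, -0.2486, 0.3036]
tcp_rot: [-93.8, -4.3, 86.8]
wrist_force: [-0.8, -0.6, 0.5]
opening: 0.043
```

Run:
```python
from h import *
st()
plan([.524,-.248,.175],[-90,0,114])
```

```text
t 8.23 tcp [ 0.4963 -0.2486  0.3036] rpy [-93.79  -4.34  86.83] F [-0.78 -0.6   0.47] op 0.043 q [-28.7   4.3   9.2  93.3   5.5 -25.3]
shift [-0.35  7.62 -2.26] turn [  4.75 -27.3    3.35] n>= 3.9
```

Emit:
arm_command --rows '[-0.35,7.62,-2.26,4.75,-27.3,3.35,0,-0.35,7.62,-2.26,4.75,-27.3,3.35,0,-0.35,7.62,-2.26,4.75,-27.3,3.35,0,-0.35,7.62,-2.26,4.75,-27.3,3.35,0,-0.35,7.62,-2.26,4.75,-27.3,3.35,0,-0.35,7.62,-2.26,4.75,-27.3,3.35,0,-0.35,7.62,-2.26,4.75,-27.3,3.35,0]'

```text
time: 8.82
ee_pos: [0.5236, -0.2481, 0.2296]
tcp_rot: [-90.1, -0.0, 113.4]
wrist_force: [-0.4, 0.5, -0.2]
opening: 0.0424
```

Run:
```python
from h import *
st()
c=cam('top','t6'); cv2.imwrite('pics/t6c.png',cv2.resize(c['pixels'][130:250,290:450],(800,600),interpolation=cv2.INTER_CUBIC))
c=cam('side','s6'); cv2.imwrite('pics/s6c.png',cv2.resize(c['pixels'][80:200,240:400],(800,600),interpolation=cv2.INTER_CUBIC))
plan([.524,-.248,.09],[-90,0,114])
```

```text
t 8.82 tcp [ 0.5236 -0.2481  0.2296] rpy [-9.0140e+01 -2.0000e-02  1.1343e+02] F [-0.41  0.49 -0.22] op 0.0424 q [-25.4   8.1   5.2  87.1   0.1 -48.8]
shift [-0.    8.57 -0.06] turn [ 0.12 -0.52 -0.  ] n>= 2.1
```

View pics/s6c.png

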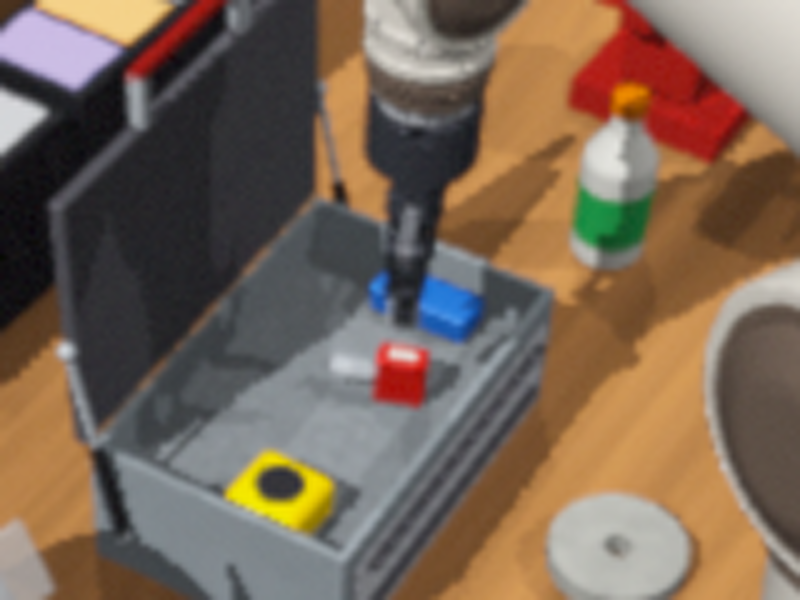

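Fingers are above the key block (400,375), jaw direction across it. Descending.

Emit:
arm_command --rows '[0,2,-0.05,0,-0.5,0,0,0,4,-0.05,0,-0.5,0,0,0,5.5,-0.05,0,-0.5,0,0,0,7,-0.05,0,-0.5,0,0,0,8,-0.05,0,-0.5,0,0,0,8.55,-0.05,0,-0.5,0,0,0,8.55,-0.05,0,-0.5,0,0]'

```text
time: 9.5
ee_pos: [0.5232, -0.2478, 0.1428]
tcp_rot: [-90.0, -0.1, 114.1]
wrist_force: [-0.3, -1.0, 0.1]
opening: 0.0425
```

Run:
```python
from h import *
st()
c=cam('side','s7'); cv2.imwrite('pics/s7c.png',cv2.resize(c['pixels'][120:180,280:360],(800,600),interpolation=cv2.INTER_CUBIC))
```

```text
t 9.5 tcp [ 0.5232 -0.2478  0.1428] rpy [-9.0020e+01 -8.0000e-02  1.1407e+02] F [-0.28 -1.    0.14] op 0.0425 q [-25.4   8.9  -3.5  77.7   0.1 -49.4]
```

View pics/s7c.png

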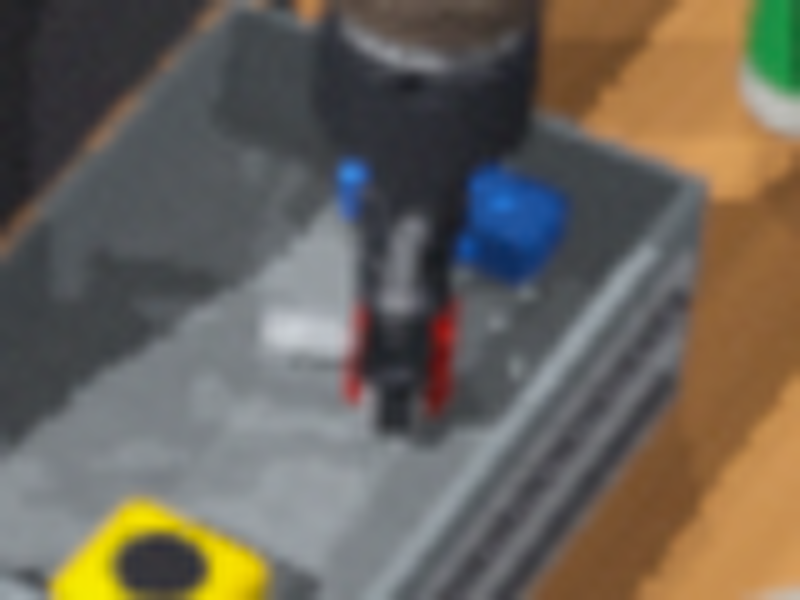

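The finger is centred on the block (red visible both sides at (355,355) and (440,355)). Closing.

Emit:
arm_command --rows '[0,0,0,0,0,0,-0.2,0,0,0,0,0,0,-0.35,0,0,0,0,0,0,-0.45,0,0,0,0,0,0,-0.55,0,0,0,0,0,0,-0.7,0,0,0,0,0,0,-1,0,0,0,0,0,0,-1]' --force 40

```text
time: 10.13
ee_pos: [0.524, -0.2481, 0.1447]
tcp_rot: [-90.1, 0.1, 114.1]
wrist_force: [-0.2, -0.3, 6.0]
opening: 0.0218
```

Emit:
arm_command --rows '[0,-0.5,0,0,0,0,-1,0,-1.5,0,0,0,0,-1,0,-3.5,0,0,0,0,-1,0,-6,0,0,0,0,-1,0,-8.5,0,0,0,0,-1,0,-11,0,0,0,0,-1,0,-13,0,0,0,0,-1,0,-13,0,0,0,0,-1]'

```text
time: 10.8
ee_pos: [0.5241, -0.2482, 0.279]
tcp_rot: [-90.3, 0.2, 114.1]
wrist_force: [1.0, -0.9, -0.3]
opening: 0.0217
```

Run:
```python
from h import *
st()
c=cam('top','t8'); cv2.imwrite('pics/t8c.png',cv2.resize(c['pixels'][130:250,290:450],(800,600),interpolation=cv2.INTER_CUBIC))
c=cam('side','s8'); cv2.imwrite('pics/s8c.png',cv2.resize(c['pixels'][60:180,240:400],(800,600),interpolation=cv2.INTER_CUBIC))
```

```text
t 10.8 tcp [ 0.5241 -0.2482  0.279 ] rpy [-90.3    0.25 114.12] F [ 0.98 -0.94 -0.3 ] op 0.0217 q [-25.4   8.3  11.   92.3   0.1 -49.5]
```

View pics/s8c.png

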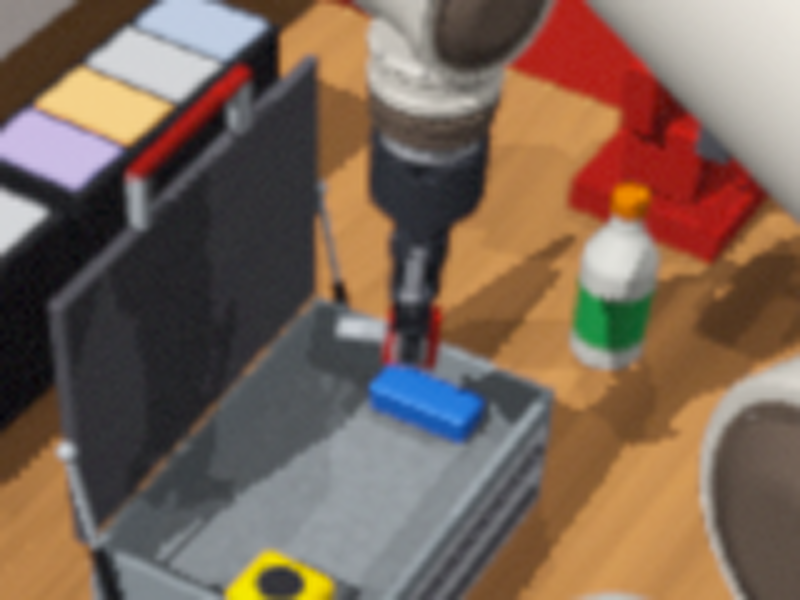

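View pics/t8c.png

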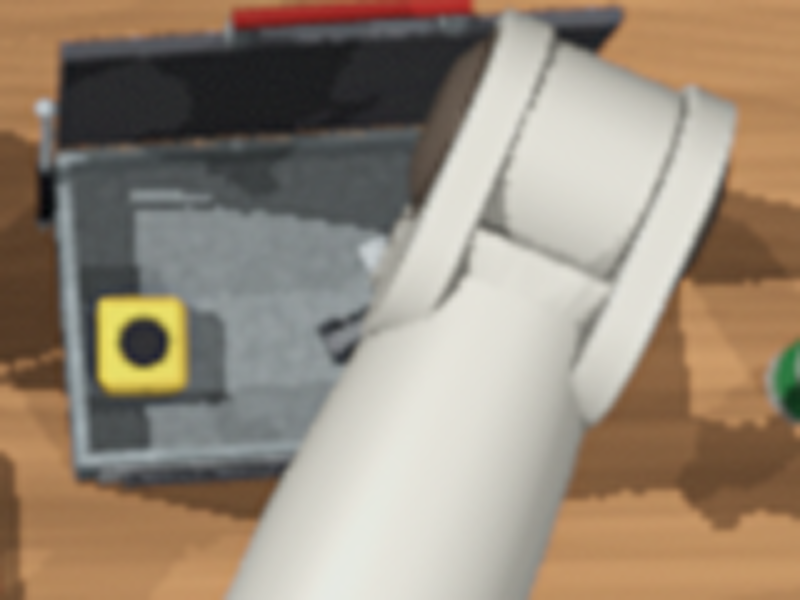

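Key is held level, tongue at (355,328) in the side crop; lid untouched. Now measure the slot precisely while the view is clear.

```bash
cat >> h.py <<'E'
def proj(c,p):
    T=np.linalg.inv(c['world_from_camera']);q=T[:3,:3]@np.asarray(p)+T[:3,3];K=c['camera_matrix']
    return np.array([K[0,0]*q[0]/-q[2]+K[0,2],K[1,1]*-q[1]/-q[2]+K[1,2]])
def overlay(c,box,k,segs,fn):
    a,b,d,e=box
    im=cv2.resize(c['pixels'][a:b,d:e],None,fx=k,fy=k,interpolation=cv2.INTER_CUBIC)
    for p,q,col in segs:
        P=[tuple(int(round(x)) for x in ((proj(c,s)-[d,a]+.5)*k)) for s in(p,q)]
        cv2.line(im,P[0],P[1],col,1,cv2.LINE_AA)
    cv2.imwrite('pics/'+fn,im)
def slotframe(m,yaw):
    y=np.radians(yaw);X=np.array([np.cos(y),np.sin(y),0]);Y=np.array([-np.sin(y),np.cos(y),0]);Z=np.array([0,0,1.])
    return lambda x,yy,z: np.array([m[0],m[1],.07])+x*X+yy*Y+z*Z
def swsegs(m,yaw):
    f=slotframe(m,yaw);S=[]
    g=(255,0,255)
    for z in(.02,):
        c=[f(0,-.025,z),f(0,.025,z),f(.042,.025,z),f(.042,-.025,z)]
        S+=[(c[i],c[(i+1)%4],g) for i in range(4)]
    c=[f(0,-.0105,.004),f(0,.0105,.004),f(0,.0105,-.004),f(0,-.0105,-.004)];S+=[(c[i],c[(i+1)%4],(255,255,0)) for i in range(4)]
    c=[f(0,-.007,-.022),f(0,.007,-.022),f(-.034,.007,-.022),f(-.034,-.007,-.022)];S+=[(c[i],c[(i+1)%4],(0,255,0)) for i in range(4)]
    return S
E
python3 - <<'E'
from h import *
c=cam('top');s=cam('side')
m=(.5022,.2672);yaw=-9.3
overlay(c,(180,230,175,225),12,swsegs(m,yaw),'o1.png')
overlay(s,(235,295,205,265),10,swsegs(m,yaw),'o2.png')
E
```

```text
(no output)
```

View pics/o1.png

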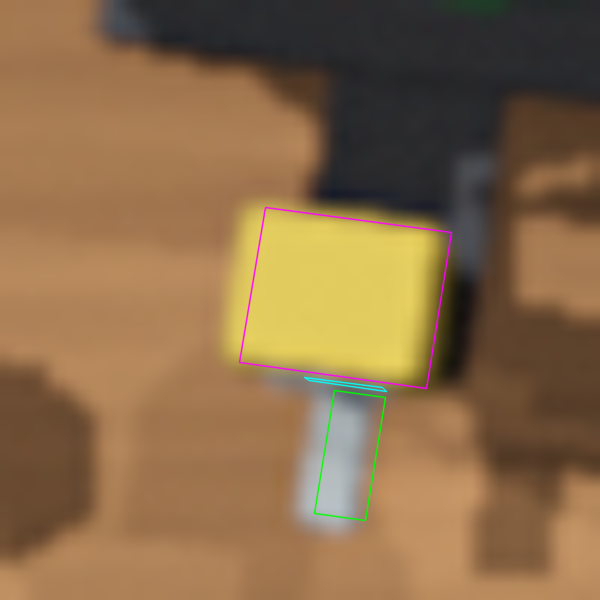

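View pics/o2.png

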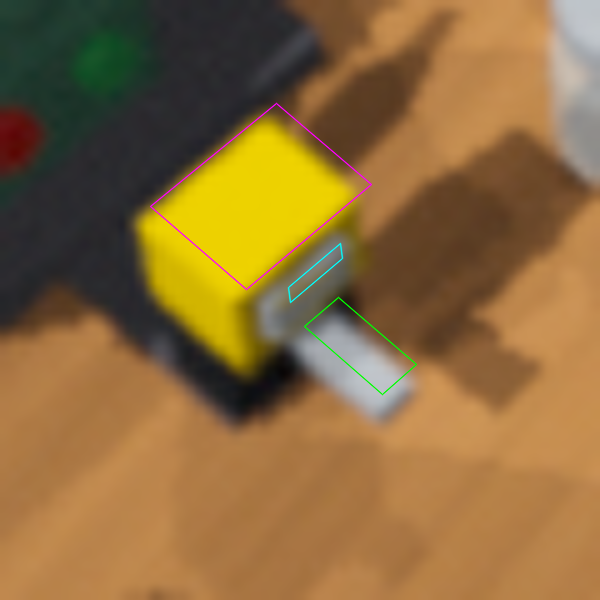

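Run:
```python
from h import *
from scipy.optimize import least_squares
c=cam('top');s=cam('side')
ct=np.array([[425,383],[228,358],[243,202],[445,228]])/12-.5+[175,180]
cs=np.array([[358,195],[250,300],[138,220],[268,118]])/10-.5+[205,235]
L=[(0,-.025),(0,.025),(.042,.025),(.042,-.025)]
# order: side corners: mouth-face right end (y-) , bottom (y+,mouth), left (y+,back), top (y-,back)
def res(p,use):
    f=slotframe(p[:2],p[2]);r=[]
    if 't' in use: r+=[proj(c,f(x,y,.02))-q for (x,y),q in zip(L,ct)]
    if 's' in use: r+=[proj(s,f(x,y,.02))-q for (x,y),q in zip(L,cs)]
    return np.concatenate(r)
for u in('t','s','ts'):
    o=least_squares(res,[.5,.27,-9],args=(u,));print(u,o.x.round(4),np.abs(o.fun).max().round(2))
m=o.x[:2];yaw=o.x[2]
overlay(c,(180,230,175,225),12,swsegs(m,yaw),'o3.png')
overlay(s,(235,295,205,265),10,swsegs(m,yaw),'o4.png')
```

```text
t [ 0.5034  0.2693 -7.8426] 0.8
s [ 0.5011  0.271  -6.8957] 0.7
ts [ 0.5024  0.27   -7.3759] 0.88
```

View pics/o3.png

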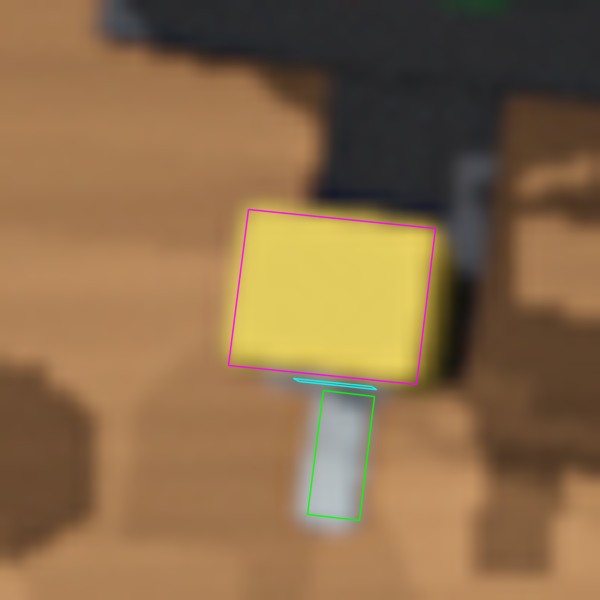

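View pics/o4.png

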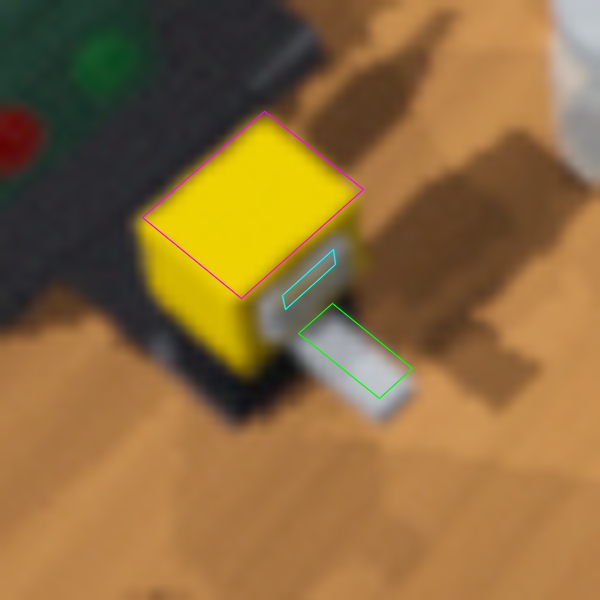

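Run:
```python
from h import *
st()
plan([.4217,.2819,.22],[-90,0,82.6])
```

```text
t 11.1 tcp [ 0.5231 -0.2478  0.2724] rpy [-89.99  -0.12 114.12] F [-0.62  0.43 -0.36] op 0.0215 q [-25.4   8.5  10.4  92.    0.1 -49.5]
shift [ 52.49  -0.06 -12.39] turn [-0.04 31.52  0.11] n>= 12.9
```

Emit:
arm_command --rows '[2,-0.5,-1.5,0,0,0,-1,5,-1,-3,0,2,0,-1,8.5,-1,-5,0,4,0,-1,12,-1,-6.5,0,7,0,-1,15.5,-1,-7.5,0,10,0,-1,19,-1,-8,0,13,0,-1,22.5,-1,-8.5,0,16,0,-1,26,-1,-9,0,19,0,-1,29.5,-1,-9.5,0,22,0,-1,33,-1,-10,0,25,0,-1,36.5,-1,-10.5,0,28,0,-1,40,-1,-11,0,30,0,-1]'

```text
time: 12.1
ee_pos: [0.4592, 0.1635, 0.2832]
tcp_rot: [-90.0, -0.0, 84.0]
wrist_force: [1.1, 1.1, -0.0]
opening: 0.0213
```

Run:
```python
from h import *
st()
plan([.4217,.2819,.22],[-90,0,82.6])
```

```text
t 12.1 tcp [0.4592 0.1635 0.2832] rpy [-8.999e+01 -3.000e-02  8.395e+01] F [ 1.08  1.07 -0.  ] op 0.0213 q [19.6 -4.  -1.2 92.7  0.  25.6]
shift [11.38  0.93  4.98] turn [-0.01  1.35  0.03] n>= 3.0
```

Emit:
arm_command --rows '[3,0.3,1.3,0,0.5,0,-1,6,0.6,2.6,0,1,0,-1,9,0.8,4,0,1.35,0,-1,11.4,0.9,5,0,1.35,0,-1,11.4,0.9,5,0,1.35,0,-1,11.4,0.9,5,0,1.35,0,-1]'

```text
time: 12.6
ee_pos: [0.4215, 0.2815, 0.274]
tcp_rot: [-90.0, 0.0, 82.9]
wrist_force: [-0.9, 0.2, -1.1]
opening: 0.0214
```

```bash
cat >> h.py <<'E'
def keysegs(o,dz=.0797,dx=0.0):
    R0=R.from_euler('xyz',o['tcp_rot'],degrees=True);p=o['ee_pos']
    # tool y down; key x = ? tool x = key y  (tool yaw = key yaw+90) -> key x = -tool z
    f=lambda x,y,z: p+R0.apply([y,dz-z,-(x+dx)])
    S=[]
    for z in(0,.04):
        c=[f(-.018,-.011,z),f(.018,-.011,z),f(.018,.011,z),f(-.018,.011,z)];S+=[(c[i],c[(i+1)%4],(255,0,255)) for i in range(4)]
    c=[f(.018,-.008,.022),f(.05,-.008,.022),f(.05,.008,.022),f(.018,.008,.022)];S+=[(c[i],c[(i+1)%4],(255,255,0)) for i in range(4)]
    return S
E
python3 - <<'E'
from h import *
o=st()
c=cam('top');s=cam('side')
m=(.501,.2715);yaw=-7.4
overlay(c,(170,250,155,255),8,swsegs(m,yaw)+keysegs(o),'p1.png')
overlay(s,(200,300,190,310),6,swsegs(m,yaw)+keysegs(o),'p2.png')
for n,cc in(('top',c),('side',s)):
    for r in models.spot_point('tongue_tip',n)[:1]: print(n,r['conf'],ray_z(cc,*r['location'],o['ee_pos'][2]-.0597))
    for r in models.spot_point('slot',n)[:1]: print(n,'slot',r['conf'],ray_z(cc,*r['location'],.07))
E
```

```text
t 12.6 tcp [0.4215 0.2815 0.274 ] rpy [-8.997e+01  2.000e-02  8.292e+01] F [-0.86  0.16 -1.05] op 0.0214 q [33.7 -1.4  0.2 91.7  0.  40.8]
top 0.39 [0.47467504 0.27520378 0.214289  ]
top slot 0.63 [0.49634233 0.26780931 0.07      ]
side 0.57 [0.47348104 0.27714275 0.214289  ]
side slot 0.79 [0.50478072 0.28210233 0.07      ]
```

View pics/p1.png

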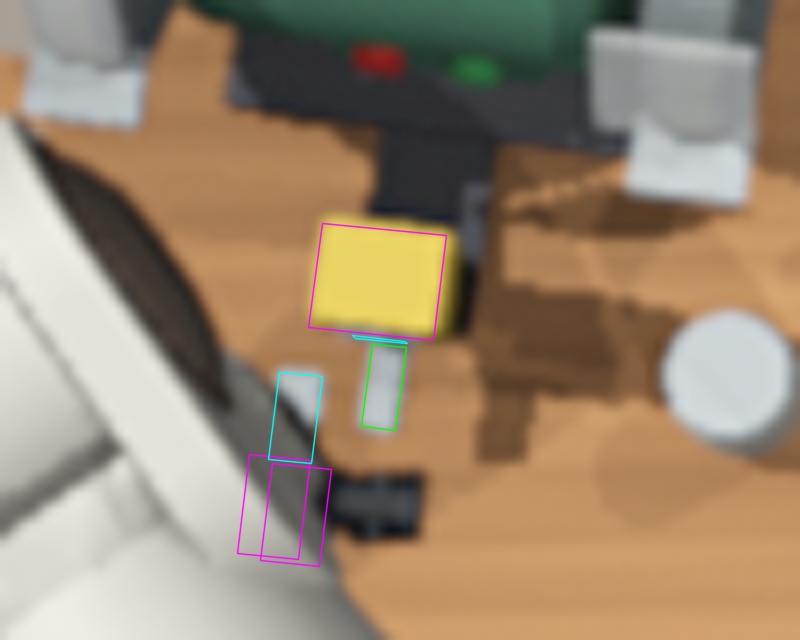

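View pics/p2.png

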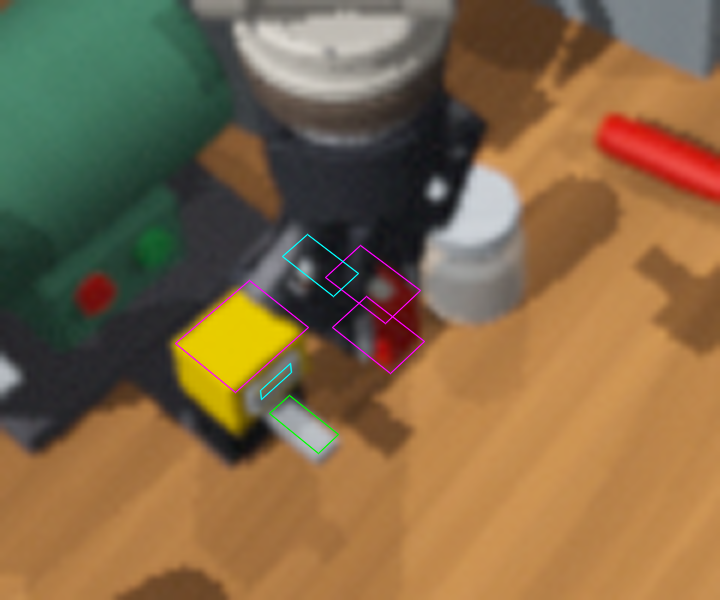

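Run:
```python
from h import *
o=sensors.get_obs();s=cam('side')
overlay(s,(230,275,225,275),16,[],'p3.png');overlay(s,(230,275,225,275),16,keysegs(o),'p4.png')
```

```text
(no output)
```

View pics/p3.png

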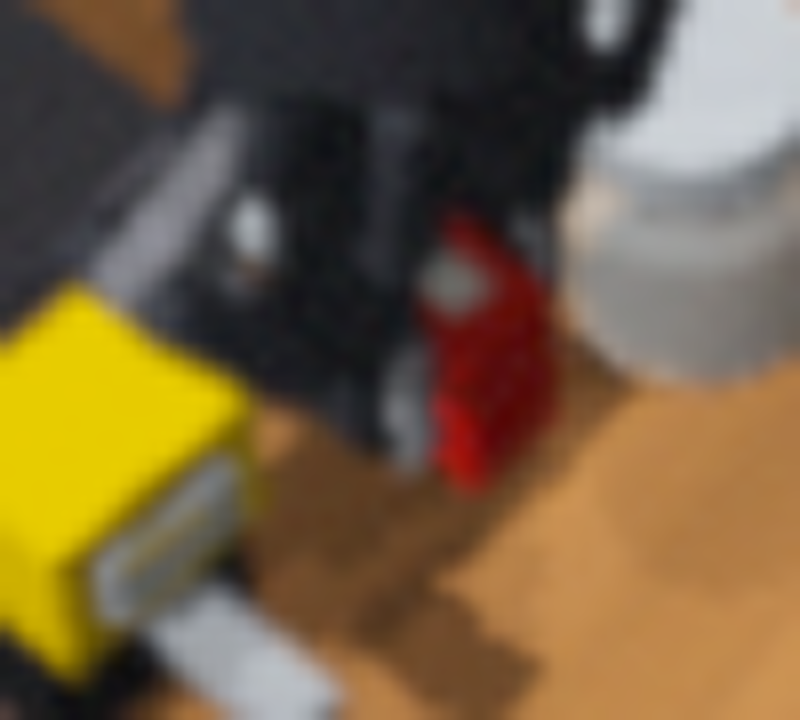

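View pics/p4.png

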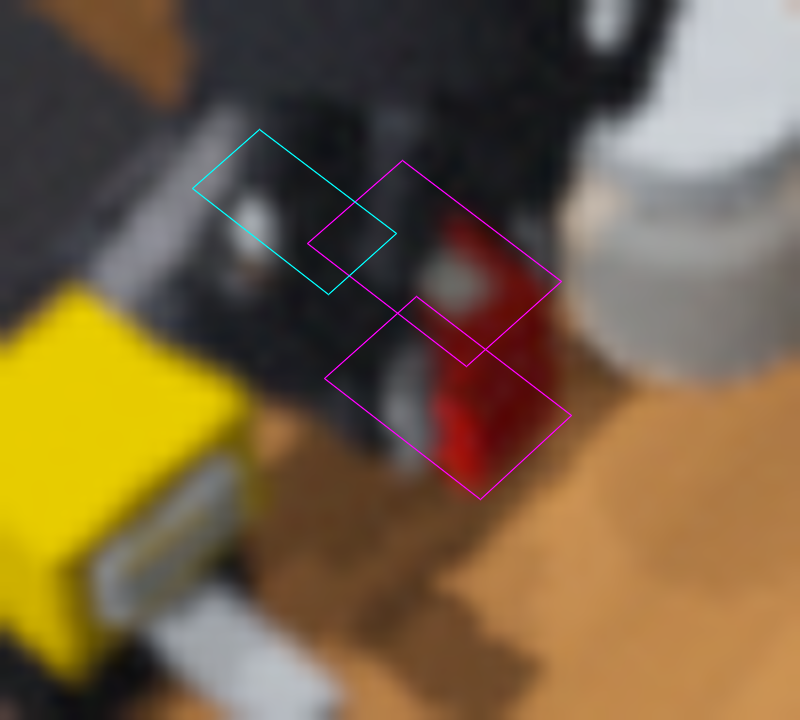

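Run:
```python
from h import *
s=cam('side');c=cam('top')
print(ray_z(s,235.2,263.2,.07))
print('sill end side',ray_z(s,205+39.5-.5,235+40.3-.5,.048),'top',ray_z(c,175+326/12-.5,180+527/12-.5,.048))
for m in[(.501,.2715),(.5,.2735)]:
  f=slotframe(m,-7.4);print('model end',f(-.034,0,-.022), (proj(s,f(0,0,0))-[225,230]+.5)*16,(proj(s,f(-.034,0,-.022))-[225,230]+.5)*16)
overlay(s,(240,285,215,265),16,swsegs((.5005,.2725),-7.4),'p5.png')
overlay(c,(190,230,180,220),16,swsegs((.5005,.2725),-7.4),'p6.png')
```

```text
[0.50106916 0.27250076 0.07      ]
sill end side [0.46457253 0.27989832 0.048     ] top [0.46599326 0.27632281 0.048     ]
model end [0.46728318 0.27587905 0.048     ] [174.83683105 535.55303221] [313.57479555 702.04696702]
model end [0.46628318 0.27787905 0.048     ] [172.40630236 545.79058338] [311.29857943 712.43885272]
```

View pics/p5.png

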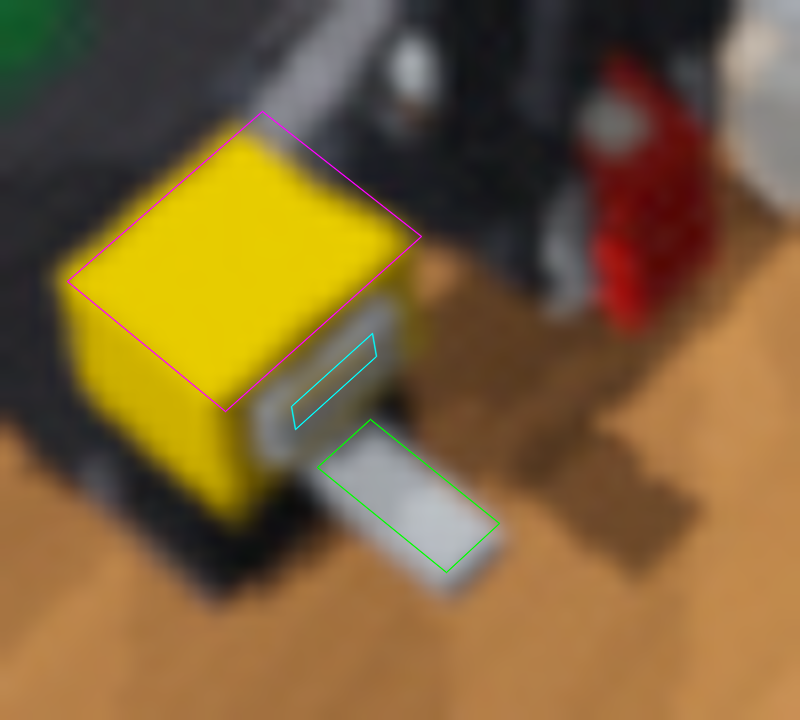

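View pics/p6.png

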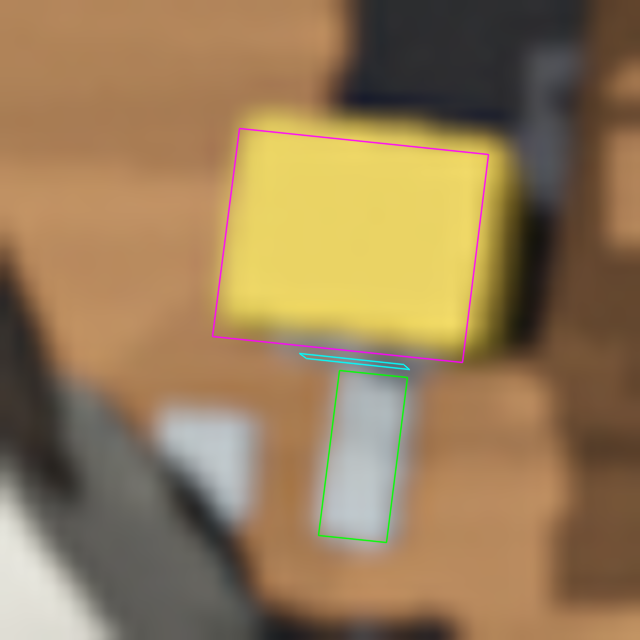

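Run:
```python
from h import *
st()
f=slotframe((.5008,.2718),-7.4); g=f(-.08,0,0); g[2]=.1297-.054; print(g)
plan(g,[-90,0,82.6])
```

```text
t 13.05 tcp [0.4226 0.2801 0.2751] rpy [-9.005e+01 -6.000e-02  8.271e+01] F [ 0.73 -0.57 -1.31] op 0.0212 q [33.5 -1.5  0.2 91.7  0.  40.8]
[0.42146631 0.28210365 0.0757    ]
shift [ 0.17 14.54  0.15] turn [0.05 0.11 0.06] n>= 3.5
```

```bash
cat >> h.py <<'E'
def avg(n=12,show=True):
    A=[]
    for i in range(n):
        imaging.camera('side'); o=sensors.get_obs(); A.append(np.r_[o['ee_pos'],o['tcp_rot'],o['wrist_force']])
    A=np.array(A);m=A.mean(0)
    if show: print('avg',m[:3].round(5),m[3:6].round(3),'F',m[6:].round(2),'sd',A.std(0)[:6].round(4))
    return m
E
python3 - <<'E'
from h import *
m=avg(16)
f=slotframe((.5008,.2718),-7.4); g=f(-.08,0,0); g[2]=.1297-.054
plan(g,[-90,0,82.6],base=(m[:3],m[3:6]));st()
E
```

```text
avg [0.42234 0.28052 0.27503] [-9.0045e+01 -5.8000e-02  8.2763e+01] F [ 0.1  -0.13 -0.44] sd [0.0001 0.0001 0.     0.0026 0.0027 0.0147]
shift [ 0.13 14.53  0.12] turn [0.04 0.16 0.06] n>= 3.5
t 13.85 tcp [0.4223 0.2806 0.275 ] rpy [-9.004e+01 -6.000e-02  8.277e+01] F [-0.41  0.79 -0.51] op 0.0217 q [33.6 -1.5  0.2 91.7  0.  40.8]
```

Emit:
arm_command --rows '[0.13,2,0.12,0.04,0.16,0.06,-1,0.13,4.5,0.12,0.04,0.16,0.06,-1,0.13,7,0.12,0.04,0.16,0.06,-1,0.13,9.5,0.12,0.04,0.16,0.06,-1,0.13,12,0.12,0.04,0.16,0.06,-1,0.13,13.5,0.12,0.04,0.16,0.06,-1,0.13,14.55,0.12,0.04,0.16,0.06,-1,0.13,14.55,0.12,0.04,0.16,0.06,-1,0.13,14.55,0.12,0.04,0.16,0.06,-1,0.13,14.55,0.12,0.04,0.16,0.06,-1,0.13,14.55,0.12,0.04,0.16,0.06,-1,0.13,14.55,0.12,0.04,0.16,0.06,-1]'

```text
time: 14.85
ee_pos: [0.4219, 0.2825, 0.1307]
tcp_rot: [-90.1, -0.1, 82.6]
wrist_force: [0.6, 0.7, -0.7]
opening: 0.0212
```

Run:
```python
from h import *
m=avg(8);o=sensors.get_obs()
c=cam('top');s=cam('side');S=swsegs((.5008,.2718),-7.4)
overlay(c,(190,235,170,220),16,S+keysegs(o,.0793),'q1.png')
overlay(s,(235,280,215,275),13,S+keysegs(o,.0793),'q2.png')
overlay(s,(235,280,215,275),13,[],'q3.png')
f=slotframe((.5008,.2718),-7.4); g=f(-.08,0,0); g[2]=.1295-.054
plan(g,[-90,0,82.6],base=(m[:3],m[3:6]))
```

```text
avg [0.42154 0.28224 0.12989] [-9.0028e+01 -1.8000e-02  8.2609e+01] F [-0.04 -0.19 -0.35] sd [0.0001 0.0001 0.0003 0.0204 0.0177 0.0023]
shift [-0.01  0.04  0.01] turn [0.03 0.01 0.02] n>= 0.0
```

View pics/q1.png

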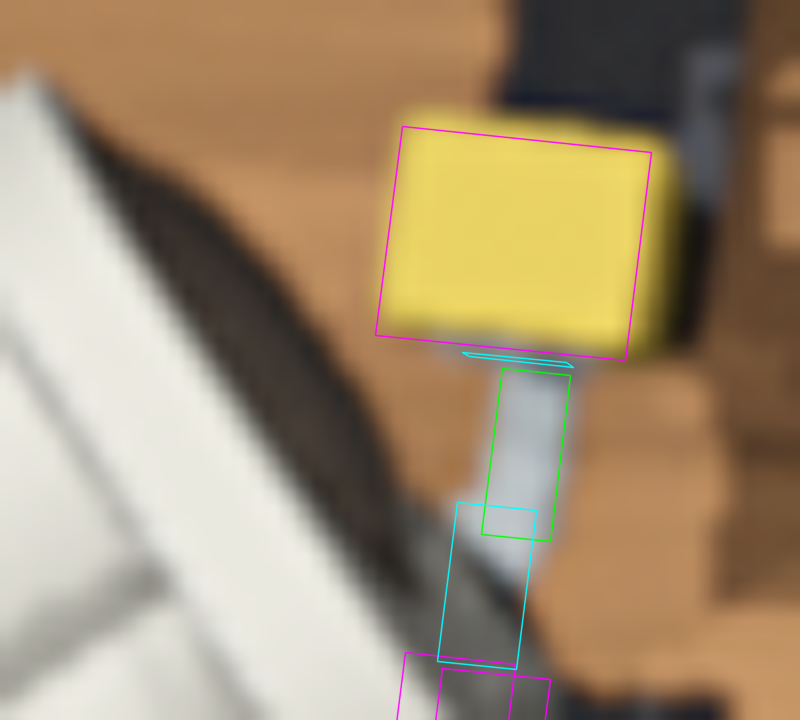

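View pics/q2.png

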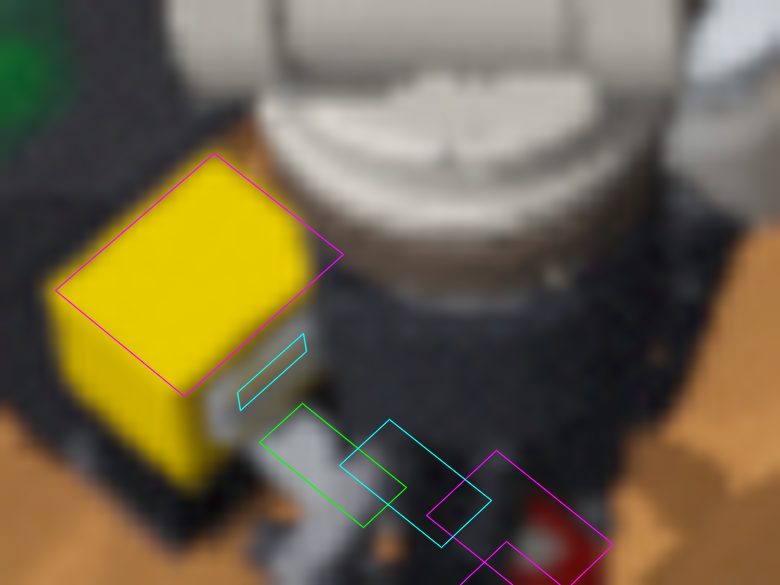

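View pics/q3.png

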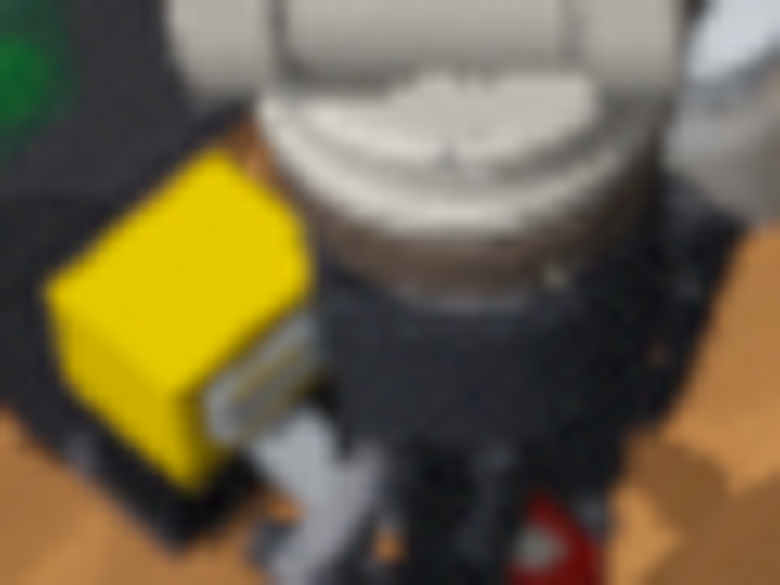

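Both views agree to about 1 mm: the tongue lines up with the slot, 30 mm short. Advancing slowly.

Emit:
arm_command --rows '[0,0.03,-0.6,0,0,0,-1,0,0.03,-1.2,0,0,0,-1,0,0.03,-1.8,0,0,0,-1,0,0.03,-2.4,0,0,0,-1,0,0.03,-2.7,0,0,0,-1,0,0.03,-2.9,0,0,0,-1,0,0.03,-3.1,0,0,0,-1,0,0.03,-3.3,0,0,0,-1,0,0.03,-3.5,0,0,0,-1,0,0.03,-3.6,0,0,0,-1,0,0.03,-3.7,0,0,0,-1,0,0.03,-3.7,0,0,0,-1]'

```text
time: 16.35
ee_pos: [0.4582, 0.2774, 0.1293]
tcp_rot: [-90.0, -0.0, 82.6]
wrist_force: [0.0, -1.4, 0.3]
opening: 0.0215
```

Run:
```python
from h import *
m=avg(5);o=sensors.get_obs()
c=cam('top');s=cam('side');S=swsegs((.5008,.2718),-7.4)
overlay(c,(190,235,170,220),16,S+keysegs(o,.0793),'r1.png')
overlay(s,(235,280,215,275),13,[],'r2.png')
f=slotframe((.5008,.2718),-7.4); print('tip past mouth', (m[:3]-f(-.05,0,0))[:2]@[np.cos(np.radians(-7.4)),np.sin(np.radians(-7.4))], 'lat',(m[:3]-f(0,0,0))[:2]@[-np.sin(np.radians(-7.4)),np.cos(np.radians(-7.4))])
```

```text
avg [0.45804 0.27741 0.12925] [-9.0003e+01  2.0000e-03  8.2613e+01] F [ 0.05 -0.39 -0.55] sd [0.     0.     0.     0.0013 0.0011 0.0023]
tip past mouth 0.0068734335043288035 lat 6.0441188906358234e-05
```

View pics/r1.png

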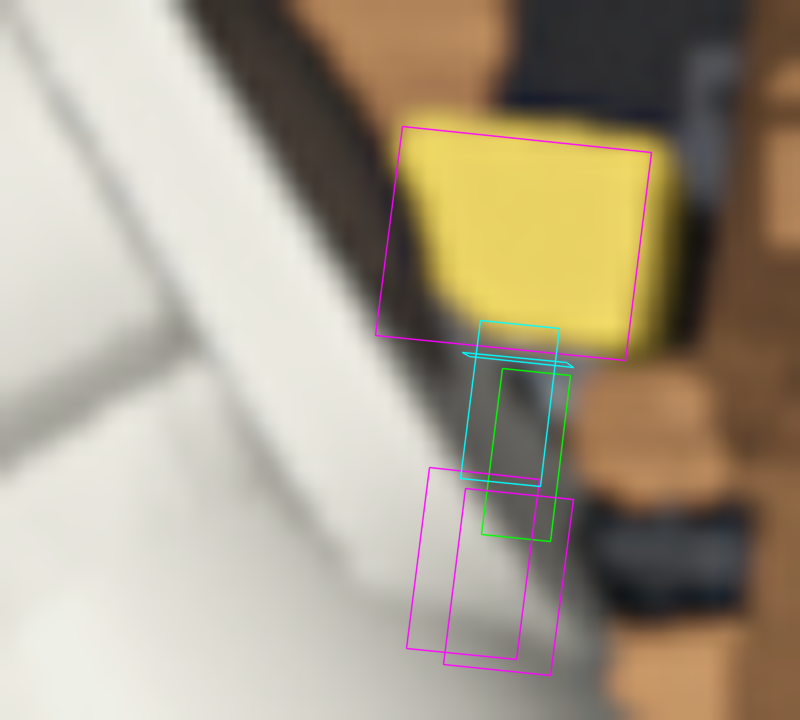

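View pics/r2.png

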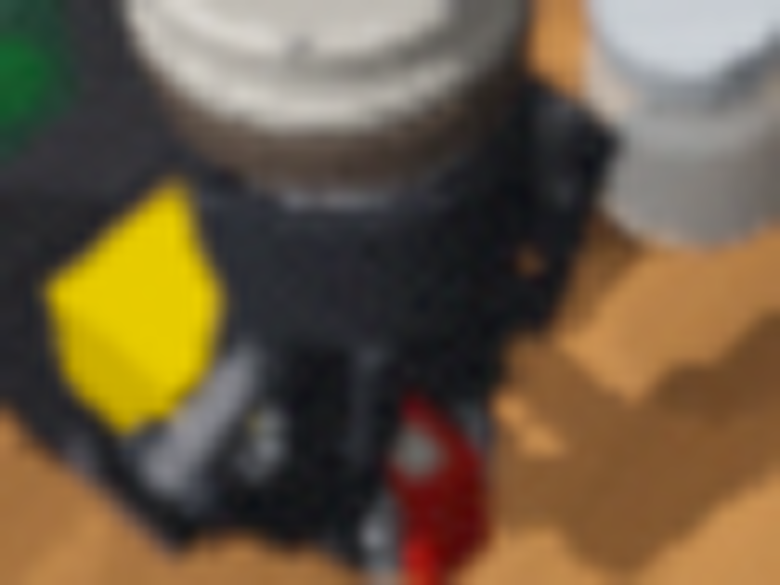

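No contact force and the arm followed; the tip should be about 7 mm in. Continuing.

Emit:
arm_command --rows '[0,0,-0.2,0,0,0,-1,0,0,-0.4,0,0,0,-1,0,0,-0.6,0,0,0,-1,0,0,-0.8,0,0,0,-1,0,0,-1.0,0,0,0,-1,0,0,-1.2,0,0,0,-1,0,0,-1.4,0,0,0,-1,0,0,-1.6,0,0,0,-1,0,0,-1.8,0,0,0,-1,0,0,-1.9,0,0,0,-1,0,0,-2,0,0,0,-1,0,0,-2,0,0,0,-1]'

```text
time: 17.7
ee_pos: [0.4781, 0.2748, 0.1292]
tcp_rot: [-90.0, 0.0, 82.6]
wrist_force: [0.4, -0.1, -0.5]
opening: 0.0217
```

Run:
```python
from h import *
m=avg(3)
```

```text
avg [0.47792 0.27482 0.12921] [-9.0000e+01  4.0000e-03  8.2608e+01] F [ 0.09  0.11 -0.56] sd [0.     0.     0.     0.0007 0.0017 0.0014]
```

Emit:
arm_command --rows '[0,0,-0.1,0,0,0,-1,0,0,-0.2,0,0,0,-1,0,0,-0.3,0,0,0,-1,0,0,-0.35,0,0,0,-1,0,0,-0.4,0,0,0,-1,0,0,-0.4,0,0,0,-1]'

```text
time: 18.35
ee_pos: [0.4817, 0.2744, 0.1292]
tcp_rot: [-90.0, -0.0, 82.6]
wrist_force: [-1.9, 1.1, 0.5]
opening: 0.0213
```

Emit:
arm_command --rows '[0,0,-0.05,0,0,0,-1,0,0,-0.1,0,0,0,-1,0,0,-0.1,0,0,0,-1]'

```text
time: 18.6
ee_pos: [0.482, 0.2743, 0.1292]
tcp_rot: [-89.9, 0.0, 82.6]
wrist_force: [-7.1, 0.8, 2.6]
opening: 0.0216
```

Run:
```python
from h import *
m=avg(3)
```

```text
avg [0.48202 0.27429 0.12917] [-8.9885e+01  5.0000e-03  8.2637e+01] F [-6.86  0.84  2.72] sd [0.     0.     0.     0.002  0.0019 0.0006]
```

Contact: about 7 N against the mouth at the expected depth (block face on mouth). Relieve the push, set the key down onto the sill, and open.

Emit:
arm_command --rows '[0,0,0.04,0,0,0,-1,0,0.05,0.04,0,0,0,-1,0,0.1,0.04,0,0,0,-1,0,0.13,0.04,0,0,0,-1,0,0.15,0.04,0,0,0,-1,0,0.15,0.04,0,0,0,-1]'

```text
time: 19.25
ee_pos: [0.4819, 0.2743, 0.1278]
tcp_rot: [-89.9, -0.0, 82.6]
wrist_force: [-5.4, 1.8, 4.0]
opening: 0.0219
```

Run:
```python
from h import *
m=avg(3)
```

```text
avg [0.48191 0.27434 0.12778] [-8.9930e+01 -1.0000e-03  8.2631e+01] F [-5.67  1.14  2.55] sd [0.     0.     0.     0.0026 0.0012 0.0011]
```

Emit:
arm_command --rows '[0,0,0,0,0,0,-0.45,0,0,0,0,0,0,-0.4,0,0,0,0,0,0,-0.3,0,0,0,0,0,0,-0.1,0,0,0,0,0,0,0,0,0,0,0,0,0,0]' --force 20

```text
time: 19.9
ee_pos: [0.4826, 0.2742, 0.1277]
tcp_rot: [-90.0, 0.0, 82.6]
wrist_force: [-0.4, 0.3, -0.7]
opening: 0.0425
```

Emit:
arm_command --rows '[0,-1,0,0,0,0,0,0,-2.5,0,0,0,0,0,0,-4.5,0,0,0,0,0,0,-7,0.5,0,0,0,0,0,-9.5,2,0,0,0,0,0,-12,5,0,0,0,0,0,-14,8,0,0,0,0,0,-14,11,0,0,0,0,0,-14,14,0,0,0,0,0,-14,14,0,0,0,0]'

```text
time: 20.73
ee_pos: [0.3403, 0.2924, 0.2697]
tcp_rot: [-90.0, -0.1, 82.7]
wrist_force: [0.9, -1.0, 0.2]
opening: 0.0426
```

Run:
```python
from h import *
st()
c=cam('top','t9');s=cam('side','s9');S=swsegs((.5008,.2718),-7.4)
overlay(c,(180,235,170,230),13,[],'u1.png')
overlay(s,(235,295,205,265),10,[],'u2.png')
for n,cc in(('top',c),('side',s)):
    for r in models.spot_point('key',n)[:1]: print(n,r['conf'],ray_z(cc,*r['location'],.05))
```

```text
t 20.73 tcp [0.3403 0.2924 0.2697] rpy [-90.03  -0.1   82.72] F [ 0.89 -1.05  0.21] op 0.0426 q [40.7 -9.5 -7.7 91.7  0.  47.9]
top 0.62 [0.48068042 0.26899265 0.05      ]
side 0.67 [0.48773814 0.28171525 0.05      ]
```

View pics/u1.png

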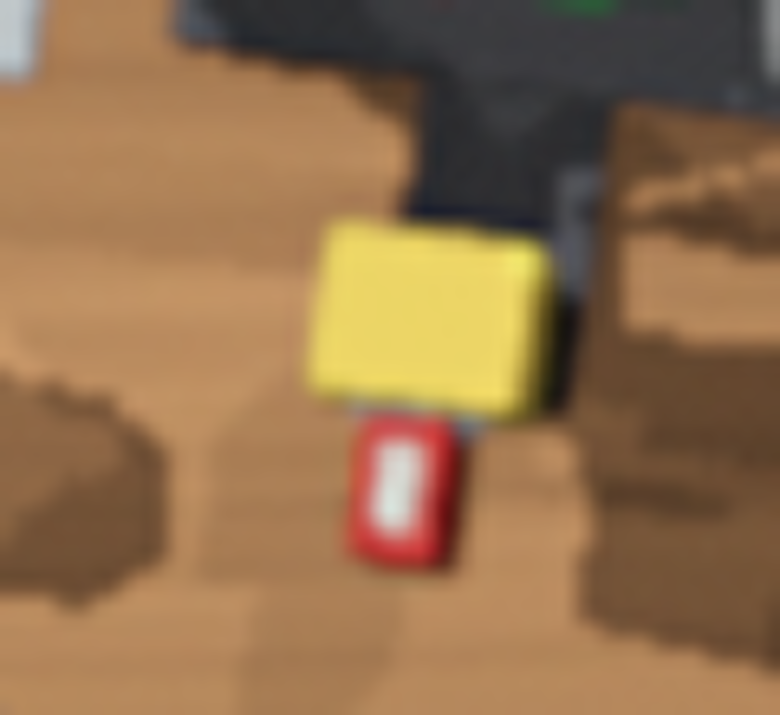

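View pics/u2.png

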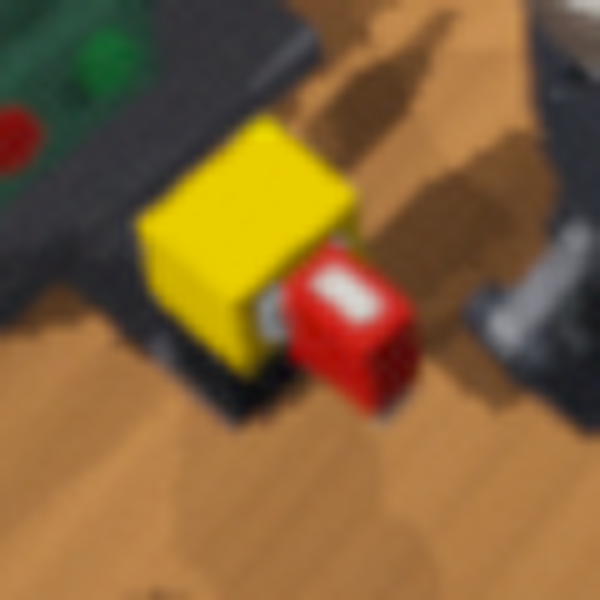

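View pics/s9.png

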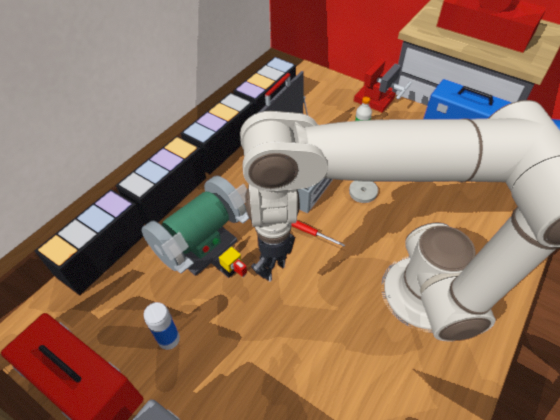

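Run:
```python
from h import *
c=cam('top');s=cam('side');m=(.5008,.2718);yaw=-7.4;f0=slotframe(m,yaw)
def ks(gap):
    f=lambda x,y,z:f0(x-.018-gap,y,z-.022)
    S=[]
    for z in(0,.04):
        q=[f(-.018,-.011,z),f(.018,-.011,z),f(.018,.011,z),f(-.018,.011,z)];S+=[(q[i],q[(i+1)%4],(255,0,255)) for i in range(4)]
    return S
overlay(c,(190,235,180,225),14,ks(0),'v1.png');overlay(s,(245,285,220,260),14,ks(0),'v2.png')
a=cv2.imread('pics/v1.png');b=cv2.imread('pics/v2.png');h=560
cv2.imwrite('pics/v.png',cv2.resize(np.hstack([cv2.resize(a,(400,400)),cv2.resize(b,(400,400))]),None,fx=1,fy=1))
P=cloud(c);hsv=cv2.cvtColor(c['pixels'],cv2.COLOR_BGR2HSV)
r=((hsv[...,0]<8)|(hsv[...,0]>172))&(hsv[...,1]>110);k=np.zeros(r.shape,bool);k[205:230,192:212]=1
k&=(P[...,2]>.08)&(P[...,2]<.1)&(P[...,0]<.505)
vv,uu=np.nonzero(k);Q=np.array([ray_z(c,u,v,.088)[:2] for u,v in zip(uu,vv)]).astype(np.float32)*1000
print(len(Q),cv2.minAreaRect(Q))
```

```text
92 ((485.6464538574219, 266.6643371582031), (40.62727355957031, 38.316009521484375), 88.55461883544922)
```

View pics/v.png

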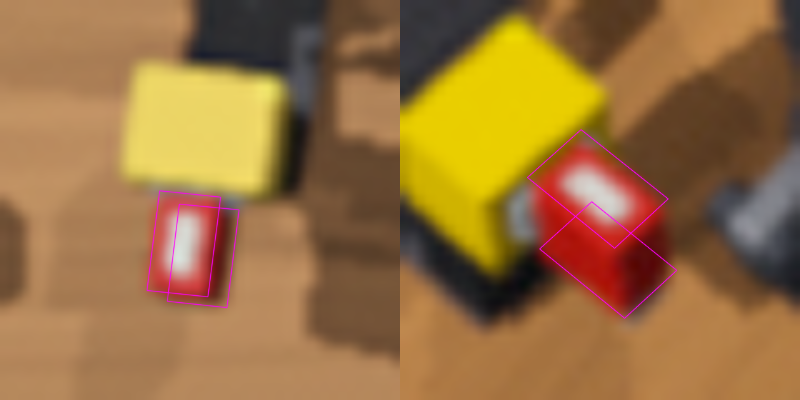

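View pics/t9.png

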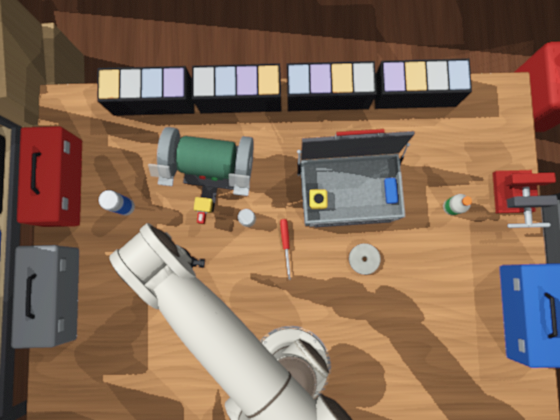

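The lid stands open (bar at (360,133)), the key is in the switch (201,217), and the tape, bit case, jar, driver, wheel, spray and glue are where they were. The gripper is clear.

Run:
```python
from h import *
st(); print(bot.job_done())
```

```text
t 21.03 tcp [0.3444 0.2921 0.2676] rpy [-9.000e+01  2.000e-02  8.256e+01] F [0.33 0.49 0.71] op 0.0426 q [40.3 -9.  -7.6 91.5 -0.  47.7]
the job is handed in; nothing more can be done
None
```

I lifted the lid by its red bar to about 1.15 rad and let go, and the struts swung it fully open. I then gripped the key, slid its tongue straight into the switch slot and let go of it. The job was handed in at 21 s of the 67 s allowed.

- **Insertion:** there was no measurable force on the way in. At the expected depth the block met the mouth with about 7 N. I then lowered the key about 1.4 mm towards the sill and released it.
- **Last checks:** both cameras show the block against the mouth, matching a model of the fully home key to about 1 mm. The lid stands open, the other things are where they were, and the gripper is clear.
- **Disagreements:** the key and slot positions from the trained networks differed by about 1 cm between the cameras. I used my own fit of the switch instead. It agreed to about 2 mm between the two views, and the key went in without contact on the way.
- **Not checked:** I did not push on the key again after letting go to confirm it was still seated.

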